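# Load the cedar pick box and latch its glass lid

## Task

Move every pick plaque from the grey rack into the cedar box, each standing upright and fully home in a slot of its own; then set the loose glass lid on the box so that it is seated in the mouth and level all round, and turn the gold latch clockwise until its tongue points squarely across the edge of the lid. Leave the other goods on the counter where they are.

Things in the scene. Friction and masses are not known exactly. Their poses are not given: they have to be found in the camera images.
- plaque1_c (a point): Centre of a flat pick plaque, navy with a pearl pick set in each face and a brass top edge; 10 mm thick, 44 mm wide, 60 mm tall, about 40 g, this point 30 mm above its foot. Its own x runs through its 10 mm thickness, y along its 44 mm width, z up. It starts standing upright in a slot of the grey rack, foot 6 mm above the table, slots 20 mm deep and 40 mm apart. It may be absent.
- plaque2_c (a point): Centre of a flat pick plaque, dark green with a pearl pick set in each face and a brass top edge; 10 mm thick, 44 mm wide, 60 mm tall, about 40 g, this point 30 mm above its foot. Its own x runs through its 10 mm thickness, y along its 44 mm width, z up. It starts standing upright in a slot of the grey rack, foot 6 mm above the table, slots 20 mm deep and 40 mm apart. It may be absent.
- plaque3_c (a point): Centre of a flat pick plaque, dark red with a bone pick set in each face and a brass top edge; 10 mm thick, 44 mm wide, 60 mm tall, about 40 g, this point 30 mm above its foot. Its own x runs through its 10 mm thickness, y along its 44 mm width, z up. It starts standing upright in a slot of the grey rack, foot 6 mm above the table, slots 20 mm deep and 40 mm apart. It may be absent.
- plaque4_c (a point): Centre of a flat pick plaque, black with a silver pick set in each face and a brass top edge; 10 mm thick, 44 mm wide, 60 mm tall, about 40 g, this point 30 mm above its foot. Its own x runs through its 10 mm thickness, y along its 44 mm width, z up. It starts standing upright in a slot of the grey rack, foot 6 mm above the table, slots 20 mm deep and 40 mm apart. It may be absent.
- plaque5_c (a point): Centre of a flat pick plaque, cream with an amber-brown pick set in each face and a brass top edge; 10 mm thick, 44 mm wide, 60 mm tall, about 40 g, this point 30 mm above its foot. Its own x runs through its 10 mm thickness, y along its 44 mm width, z up. It starts standing upright in a slot of the grey rack, foot 6 mm above the table, slots 20 mm deep and 40 mm apart. It may be absent.
- slot1 (a point): Slot 1 of the 5 in the cedar box: where the centre of a fully home plaque is, 36 mm above the table (the slot's floor is at 6 mm, its mouth at 26 mm). The slot is 13 mm wide along x of this frame (the box's long axis) and 50 mm long along y; slots are 40 mm apart along x. Any plaque fits any slot, either way round.
- slot2 (a point): Slot 2 of the 5 in the cedar box: where the centre of a fully home plaque is, 36 mm above the table (the slot's floor is at 6 mm, its mouth at 26 mm). The slot is 13 mm wide along x of this frame (the box's long axis) and 50 mm long along y; slots are 40 mm apart along x. Any plaque fits any slot, either way round.
- slot3 (a point): Slot 3 of the 5 in the cedar box: where the centre of a fully home plaque is, 36 mm above the table (the slot's floor is at 6 mm, its mouth at 26 mm). The slot is 13 mm wide along x of this frame (the box's long axis) and 50 mm long along y; slots are 40 mm apart along x. Any plaque fits any slot, either way round.
- slot4 (a point): Slot 4 of the 5 in the cedar box: where the centre of a fully home plaque is, 36 mm above the table (the slot's floor is at 6 mm, its mouth at 26 mm). The slot is 13 mm wide along x of this frame (the box's long axis) and 50 mm long along y; slots are 40 mm apart along x. Any plaque fits any slot, either way round.
- slot5 (a point): Slot 5 of the 5 in the cedar box: where the centre of a fully home plaque is, 36 mm above the table (the slot's floor is at 6 mm, its mouth at 26 mm). The slot is 13 mm wide along x of this frame (the box's long axis) and 50 mm long along y; slots are 40 mm apart along x. Any plaque fits any slot, either way round.
- box_rim (a point): Centre of the mouth of the fixed, reddish cedar box, at the level of its rim, 74 mm above the table. Outside 244 mm long (x) by 62 mm wide (y), walls 6 mm thick, mouth 232 x 50 mm; dark red slotted bed inside. A plaque that is fully home ends 8 mm below the rim; from the outermost slots' centres it is 36 mm to the inner end wall.
- lid_handle (a point): Centre of the bar handle of the loose glass lid. The solid brass bar is 60 mm long (x, the lid's long axis), 12 mm wide (y) and 28 mm tall, its middle 14 mm above the pane's top, 20 mm above the pane's underside and 25 mm above the underside of the step below it. Seated, this point is 20 mm above the box's rim.
- lid: The loose glass lid with brass edging, about 280 g; origin in the middle of its underside. Its 244 x 62 x 6 mm pane rests on the rim and the 226 x 44 mm step under it, 5 mm deep, drops into the box's mouth with 3 mm to spare all round, either way round. At the start it lies flat on the counter on its step, handle up.
- latch (a joint): Angle (rad) of the gold turn-latch on a cedar post beside the box's left (+y) long side. 0: tongue points along the box's +x; it grows clockwise seen from above; at 1.571 the tongue points squarely across the lid's edge. It turns freely past that (-0.1 to 3.2, no stop there), lightly stiff (0.04 N m), and stays where left. It starts at 0 to 0.5, clear of the lid.
- latch_grip (a point): Centre of the latch's finger grip, on its upright turning axis, 101 mm above the table: a gold bar 28 mm long (along x of this frame, the way the tongue points), 11 mm wide, 28 mm tall, like a tuning-machine button. The tongue under it is 4 mm thick, 10 mm wide, reaches 38 mm from the axis and passes 3 mm over a seated lid. The axis is 62 mm to +y and 70 mm to -x of the box's centre.
- rack: Fixed grey slotted rack with a dark base, 210 mm long (x), 56 mm wide, 26 mm tall, origin under its centre, in which the plaques are delivered; five slots along y at x = -80, -40, 0, 40, 80 mm.
- pickup_cover: Bystander: chrome pickup cover 70 x 38 x 19 mm, origin under its centre.
- tuner: Bystander: gold-plated tuning machine, 55 x 18 x 27 mm, origin under its housing, button towards its +x.
- thumb_pick: Bystander: silver thumb pick, 30 x 20 x 19 mm, origin under its band.
- polish: Bystander: small jar of polish, 44 mm across, 60 mm tall, origin under its centre.
- pick_tin: Bystander: round green pick tin, 48 mm across, 18 mm tall, origin under its centre.
- strings_pack: Bystander: flat blue string packet 100 x 100 x 12 mm, origin under its centre.

How it is judged:
By the outcome, as a careful person would: the job done as asked, in the order asked, and still so for the second after the job is handed in, with the robot touching nothing.
Of plaque1, plaque2, plaque3, plaque4, plaque5 only 3 to 5 are there at a start; the rules pass over those that are not, and their reading is None.
At some moment in a run one of lid may be knocked a few centimetres aside while the robot is not near it.
It also fails if it takes over 210 s, if anything falls off the work surface, if the arm or the gripper's body presses on something with over 40 N, if the wrist force passes 120 N, or if a joint passes its speed limit or range.

## Robot

A 6-joint arm with a two-finger parallel gripper is mounted at the origin on the work surface. World frame = base frame: x ahead of the robot, y to its left, z up, the work surface at z = 0. Lengths are in mm, angles in rad, forces in N, time in s.
With the tool pointing down it reaches from about 350 to 975 mm from the base axis. Payload 7.1 kg.
Tool frame: the origin (TCP) lies between the finger pads; the fingertips stand 19 mm ahead of it and the grasp point (between the pads) is the TCP; z points along the fingers, y is the line along which they close (so a half turn about z gives the same grasp; the last joint's range is limited). The gripper opens to 88 mm and grips with 3 to 60 N. Pads are 20 mm wide; open, the fingers measure 115 mm over their backs; the gripper's body (75 mm by 178 mm) begins 61 mm behind the grasp point.
Start: joints at [-1.349, 0.423, 1.63, -0, 1.089, -0.019], TCP at [149.069, -606.946, 241.675] pointing down, gripper open.
Joint ranges: [-3, 3], [-0.9, 2.11], [0.09, 2.58], [-1.31, 4.45], [0.11, 2.69], [-2.54, 2.54]. Speed limits (rad/s): [2.39, 2.39, 3.01, 3.14, 3.14, 3.14].

## Interface

Orientations are given as a rotation vector (axis times angle).
In Python, from workcell import ctrl gives the robot as it stands.
- The arm moves only by the tool arm_command, never from a script. Its argument "series" is a list of rows, each an object with "linear": the shift along the tool's x, y, z in m, a list of three; "turn": the turn about the tool's z in rad. A call has 1 to 10 rows; each row shifts and turns the commanded pose from where the row before left it, along the tool's axes as they then stand; what a row does not reach is not made up. A row lasts 1/10 s, in which the tool goes at most 50 mm and 8.59 degrees, less where a joint would pass 70% of its speed; a pose out of reach is approached as far as the arm can. A call with a gripper value outside its range is refused whole. "jaw" is the opening, from -1 (shut) to 1 (fully open), set as the call begins (left out, the last holds). The fingers move at their own pace and stop on an object; the grip force is fixed at half the most. Time passes only in rows, so rows that do not move let the fingers close. It gives the time, the measured TCP pose, the force, the opening and the grip force at its end, in the units of the state.
- ctrl.get_obs(): the state, without advancing time (a new reading comes with each control period).
- ctrl.get_image(name): name is "scene" or "top"; returns a dict with "frame" (420x560x3 uint8, blue, green, red), "fx", "fy", "cx", "cy" (pixels), "k1" (the pictures are not rectified: a ray, as slopes to the right and down, at radius r is drawn at 1 + k1 r^2 times it, then the intrinsics apply), "rvec" (rotation vector, rad) and "tvec" (3), from world to camera coordinates, as OpenCV has them. Camera axes: x right, y down, z forward; pixel columns grow to the right and rows downward; lengths in mm; the calibration is good to about 2 mm. A picture is of the moment at which its call begins. There is no depth.
- ctrl.close_job(): hands the job in; it is judged then, once.
The state is a dict: "t": time; "qpos": joint angles; "qvel": joint speeds; "joint_torque": joint torques, N m; "ee_pos": TCP position; "orientation": TCP orientation; "ft_force": force on the tool from outside, world axes, zero at the start; "moment": the same for the moment, N m; "width": finger opening in mm; "grasp_force": force on a finger pad.
Only numpy, scipy, OpenCV 4.12 (cv2) and the standard library are available. Lean on these libraries where they do the work, as an engineer would, in place of code of your own. Each camera call takes 0.05 s, during which the arm holds its last target. There are 200 camera calls.

## Working session

There is one attempt and no reset: what is moved stays moved. The work goes in short steps, Python scripts to look and compute and a tool call to move; the robot and the scene stay as the last step left them, time stands still between calls to the robot, and variables do not carry over. Pictures are saved under pics/ and viewed, at most 14 in all, crops included, and the job is handed in when it is done.

Besides the shell and the picture viewer there is one more tool, called after ">>>" as name(argument=value, ...) on one line, values as JSON. arm_command: Moves the arm, as the interface text tells. Its arguments: {"type":"object","properties":{"series":{"type":"array"},"jaw":{"type":"number"}},"required":["series"]}

```bash
ls; mkdir -p pics; cat > h.py <<'E'
import numpy as np, cv2
from scipy.spatial.transform import Rotation as R
from workcell import ctrl
class Cam:
    def __init__(s,name):
        d=ctrl.get_image(name); s.im=d["frame"]; s.f=np.array([d["fx"],d["fy"]]); s.c=np.array([d["cx"],d["cy"]]); s.k=d["k1"]
        s.Rm=R.from_rotvec(np.ravel(d["rvec"])).as_matrix(); s.t=np.ravel(d["tvec"]).astype(float); s.o=-s.Rm.T@s.t
    def ray(s,p):
        K=np.array([[s.f[0],0,s.c[0]],[0,s.f[1],s.c[1]],[0,0,1.]])
        u=cv2.undistortPoints(np.float64(p).reshape(-1,1,2),K,np.array([s.k,0,0,0.])).reshape(-1,2)
        return np.c_[u,np.ones(len(u))]@s.Rm
    def plane(s,p,z):
        d=s.ray(p); return (s.o+d*((z-s.o[2])/d[:,2])[:,None])[:,:2]
    def proj(s,P):
        q=np.atleast_2d(P)@s.Rm.T+s.t; u=q[:,:2]/q[:,2:]; return u*(1+s.k*(u**2).sum(1,keepdims=True))*s.f+s.c
def save(im,n): cv2.imwrite("pics/"+n,im)
E
python3 - <<'E'
from h import *
for n in("scene","top"):
    c=Cam(n); save(cv2.resize(c.im,(800,600),interpolation=cv2.INTER_CUBIC),n+"0.png"); print(n,c.o,c.f,c.c,c.k,c.Rm)
o=ctrl.get_obs(); print(o)
E
```

```text
pics
scene [ 910.7582938  -188.86360051  790.96868907] [428.36284645 428.36284645] [279.51385094 202.8183775 ] -0.0738893363472133 [[ 0.51699101  0.85596666 -0.00643288]
 [ 0.73984392 -0.45060915 -0.49958219]
 [-0.43052441  0.25352017 -0.86624261]]
top [432.42785422   6.97709307 899.38029012] [440.85559058 440.85559058] [277.55661837 212.47918923] -0.009814452504716223 [[ 0.00700729 -0.99993308 -0.00920487]
 [-0.98549655 -0.00534477 -0.16961125]
 [ 0.1695507   0.01025989 -0.98546806]]
{'t': 0.1, 'qpos': array([-1.34900907e+00,  4.23734335e-01,  1.63061127e+00, -1.14187855e-05,
        1.08860117e+00, -1.90149042e-02]), 'qvel': array([ 0.00021762,  0.00031952, -0.00191889,  0.00020234, -0.00071063,
       -0.00070023]), 'joint_torque': array([ 1.13487893e-04, -5.45615423e+01, -2.74326074e+01,  6.44478248e-02,
        1.88447151e-02, -2.76225455e-05]), 'ee_pos': array([ 148.95917154, -606.49811293,  240.99910487]), 'orientation': array([-3.11751181e+00, -3.77184510e-01,  2.30990411e-04]), 'ft_force': array([-0.09035923, -0.05360378,  0.80703987]), 'moment': array([-0.03176156,  0.01903317, -0.04359569]), 'grasp_force': 0.0, 'width': 87.86450571762074}
```

View pics/scene0.png

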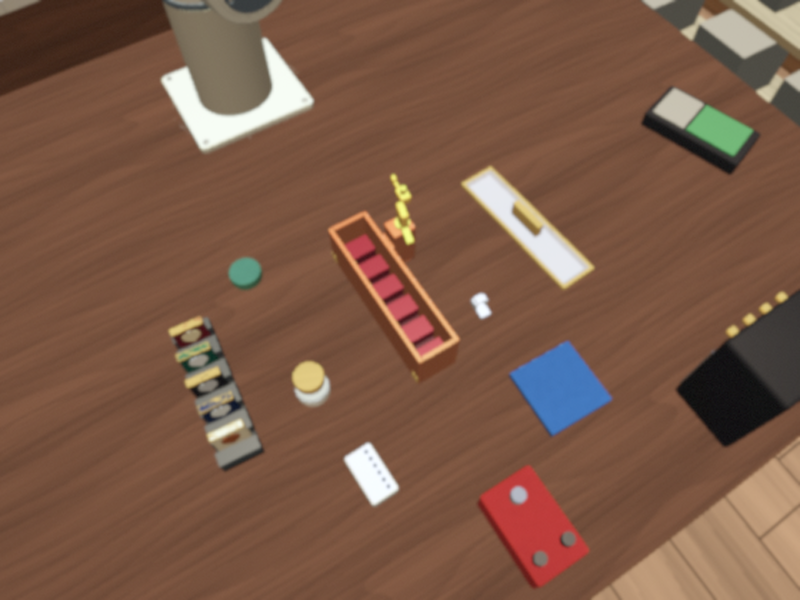

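View pics/top0.png

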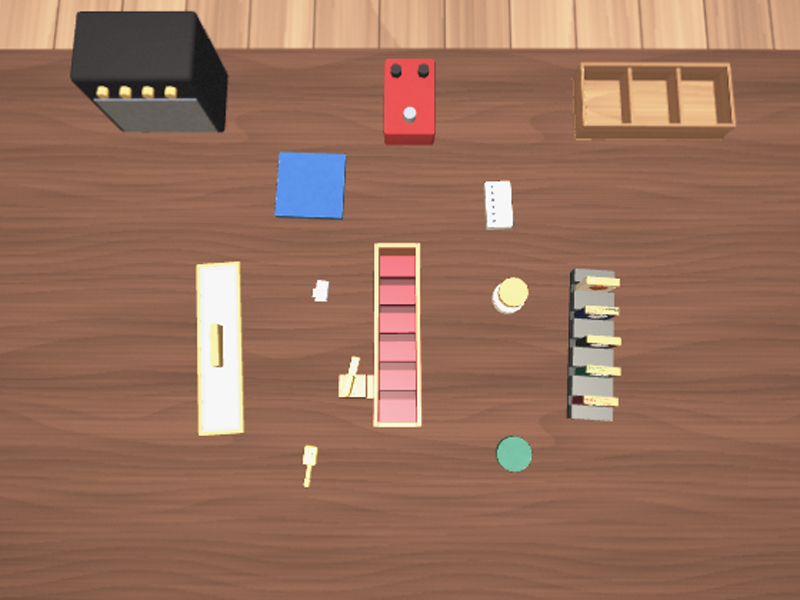

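The scene view and the top view both show all five plaques in the rack (top view, 800-px picture, x≈600, y≈283–402). The box is around (397,335), the lid around (220,348) with its handle at (216,345), and the latch at (352,375). Next I'll measure the poses with colour masks.

```bash
cat > m.py <<'E'
from h import *
def comps(c,lo,hi,roi,amin=25):
    hsv=cv2.cvtColor(c.im,cv2.COLOR_BGR2HSV); m=cv2.inRange(hsv,np.array(lo),np.array(hi))
    x0,y0,x1,y1=[int(v/1.4286) for v in roi]; k=np.zeros_like(m); k[y0:y1,x0:x1]=m[y0:y1,x0:x1]
    cs,_=cv2.findContours(k,cv2.RETR_EXTERNAL,cv2.CHAIN_APPROX_NONE)
    return [q for q in cs if cv2.contourArea(q)>=amin],k
def rect(c,q,z):  # contour -> min area rect on plane z: centre, size, long axis angle
    w=c.plane(q.reshape(-1,2).astype(float),z).astype(np.float32)
    (cx,cy),(a,b),_=r=cv2.minAreaRect(w); p=cv2.boxPoints(r); e=p[1]-p[0]; f=p[2]-p[1]
    l=e if np.linalg.norm(e)>np.linalg.norm(f) else f
    an=np.degrees(np.arctan2(l[1],l[0])); an=(an+90)%180-90
    return np.round([cx,cy,max(a,b),min(a,b),an],1)
E
python3 - <<'E'
from m import *
c=Cam("top"); s=Cam("scene")
hs=cv2.cvtColor(c.im,cv2.COLOR_BGR2HSV)
for p in [(378,330),(397,246),(400,296),(430,500),(220,300),(216,345),(602,341),(602,372),(580,300),(354,370),(345,385),(358,392)]: print(p,hs[int(p[1]/1.4286),int(p[0]/1.4286)])
# big crops
def crop(c,x0,y0,x1,y1,k): return cv2.resize(c.im[y0:y1,x0:x1],None,fx=k,fy=k,interpolation=cv2.INTER_CUBIC)
a=crop(c,225,160,305,310,4); b=crop(c,385,180,445,300,4)
z=np.zeros((600,560,3),np.uint8); z[:600,:320]=a; z[:480,320:560]=b; save(z,"crop_top.png")
E
```

```text
(378, 330) [ 18 103 245]
(397, 246) [ 26  66 247]
(400, 296) [177 111 246]
(430, 500) [ 10 110 137]
(220, 300) [  0   0 247]
(216, 345) [ 28  75 247]
(602, 341) [ 29  72 247]
(602, 372) [ 29  71 247]
(580, 300) [ 23  19 179]
(354, 370) [ 30  13 247]
(345, 385) [ 30  25 247]
(358, 392) [ 30  24 247]
```

View pics/crop_top.png

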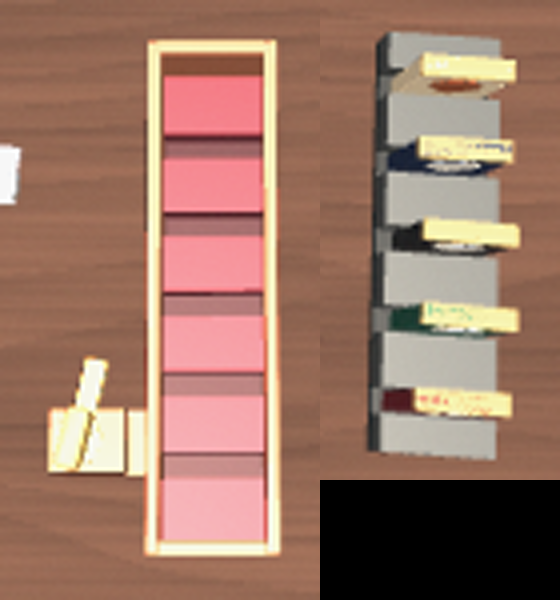

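The crop shows the rim as a clean cream rectangle, five brass plaque tops, and the latch tongue pointing up and slightly right. That is +x, about 0.3 rad clockwise.

```bash
cat > meas.py <<'E'
from m import *
c=Cam("top")
# slope-based: light rim
q,_=comps(c,(12,40,225),(34,130,255),(373,240,424,430),20)
allp=np.vstack(q); print("rim",rect(c,cv2.convexHull(allp),74))
q,_=comps(c,(0,0,215),(179,140,255),(190,255,250,440),300); print("lid",[rect(c,x,11) for x in q])
q,_=comps(c,(20,50,190),(34,150,255),(207,320,224,372),20); print("handle",[rect(c,x,39) for x in q])
hs=cv2.cvtColor(c.im,cv2.COLOR_BGR2HSV)
q,_=comps(c,(5,35,235),(35,130,255),(583,270,625,410),20); print("plaques",[rect(c,x,66) for x in q])
q,_=comps(c,(0,0,150),(40,60,225),(566,265,618,425),20); print("rack",rect(c,cv2.convexHull(np.vstack(q)),26))
E
python3 meas.py
```

```text
rim [5.363e+02 1.500e+01 2.430e+02 6.110e+01 3.000e-01]
lid [array([522.7, 268.5, 244.9,  63.1,   4.2])]
handle [array([521.6, 267.1,  57.8,  11.1,   6.1])]
plaques [array([ 448.9, -251.9,   43. ,   10.8,   86. ]), array([ 489.2, -256.6,   41.4,    9.9,   86.2]), array([ 529.2, -259.5,   43.7,    9.5,  -89.7]), array([ 569.5, -258.6,   42.3,    9.7,  -89.7]), array([ 608.6, -262.3,   42.6,   10. ,   85.4])]
rack [ 529.  -257.4  209.8   55.6   -3.7]
```

```bash
cat > go.py <<'E'
from h import *
import sys
def go(x,y,z,phi):
    o=ctrl.get_obs(); M=R.from_rotvec(o["orientation"]).as_matrix(); d=M.T@(np.array([x,y,z])-o["ee_pos"])
    ph=np.degrees(np.arctan2(M[1,1],M[0,1])); dt=(ph-phi+90)%180-90
    print("tool d mm",np.round(d,1),"turn",round(np.radians(dt),4),"phi",round(ph,2),"p",np.round(o["ee_pos"],1),"F",np.round(o["ft_force"],1),"w",round(o["width"],1),"t",round(o["t"],1))
if __name__=="__main__": go(*map(float,sys.argv[1:5]))
E
echo ok
```

```text
ok
```

>>> arm_command(series=[{"linear": [0, 0, 0], "turn": -0.14}, {"linear": [0, 0, 0], "turn": -0.14}, {"linear": [0, 0, 0], "turn": -0.14}, {"linear": [0, 0, 0], "turn": -0.14}, {"linear": [0, 0, 0], "turn": -0.14}, {"linear": [0, 0, 0], "turn": -0.14}, {"linear": [0, 0, 0], "turn": -0.14}, {"linear": [0, 0, 0], "turn": -0.14}, {"linear": [0, 0, 0], "turn": -0.1454}, {"linear": [0, 0, 0], "turn": 0}], jaw=-0.36)

```text
t: 1.25
ee_pos: [149.1, -606.9, 241.6]
orientation: [-2.291, -2.15, -0.0]
ft_force: [-0.5, -0.5, 0.9]
width: 28.1
grasp_force: 0.0
```

```bash
python3 go.py 449 -252 130 -3.7
```

```text
tool d mm [373.1 276.9 111.6] turn 0.0013 phi -3.63 p [ 149.1 -606.9  241.6] F [-0.5 -0.5  0.9] w 28.1 t 1.2
```

>>> arm_command(series=[{"linear": [0.025, 0.0185, 0.006], "turn": 0}, {"linear": [0.025, 0.0185, 0.006], "turn": 0}, {"linear": [0.025, 0.0185, 0.006], "turn": 0}, {"linear": [0.025, 0.0185, 0.006], "turn": 0}, {"linear": [0.025, 0.0185, 0.006], "turn": 0}, {"linear": [0.025, 0.0185, 0.006], "turn": 0}, {"linear": [0.025, 0.0185, 0.006], "turn": 0}, {"linear": [0.025, 0.0185, 0.006], "turn": 0}, {"linear": [0.025, 0.0185, 0.006], "turn": 0}, {"linear": [0.025, 0.0185, 0.006], "turn": 0}])

```text
t: 2.25
ee_pos: [350.6, -368.4, 181.6]
orientation: [2.297, 2.143, -0.0]
ft_force: [1.0, -0.8, 0.2]
width: 28.1
grasp_force: 0.0
```

>>> arm_command(series=[{"linear": [0.025, 0.0185, 0.01], "turn": 0}, {"linear": [0.025, 0.0185, 0.01], "turn": 0}, {"linear": [0.025, 0.0185, 0.01], "turn": 0}, {"linear": [0.025, 0.0185, 0.01], "turn": 0}, {"linear": [0.023, 0.0179, 0.01], "turn": 0}, {"linear": [0, 0, 0], "turn": 0}, {"linear": [0, 0, 0], "turn": 0}])

```text
t: 2.95
ee_pos: [449.5, -252.3, 131.5]
orientation: [-2.293, -2.147, 0.0]
ft_force: [-0.7, -0.7, 0.2]
width: 28.1
grasp_force: 0.0
```

```bash
python3 - <<'E'
from h import *
for n in("top","scene"):
    c=Cam(n); o=ctrl.get_obs(); p=c.proj(np.array([449,-252,66.]))[0]; print(n,p)
    x,y=p.astype(int); x0=max(0,x-70);y0=max(0,y-50)
    save(cv2.resize(c.im[y0:y0+100,x0:x0+140],None,fx=4,fy=4,interpolation=cv2.INTER_CUBIC),"a_%s.png"%n)
a=cv2.imread("pics/a_top.png");b=cv2.imread("pics/a_scene.png"); w=min(a.shape[1],b.shape[1]); v=np.vstack([a[:,:w],b[:,:w]]); save(cv2.resize(v,None,fx=.75,fy=.75),"a.png")
E
python3 go.py 449 -252 50 -3.7
```

```text
top [420.53772877 280.23344904]
scene [128.76185693 228.45906349]
tool d mm [ 1.2 -0.2 81.9] turn -0.002 phi -3.81 p [ 449.1 -253.2  131.9] F [ 0.4 -1.3 -0.3] w 28.2 t 3.0
```

View pics/a.png

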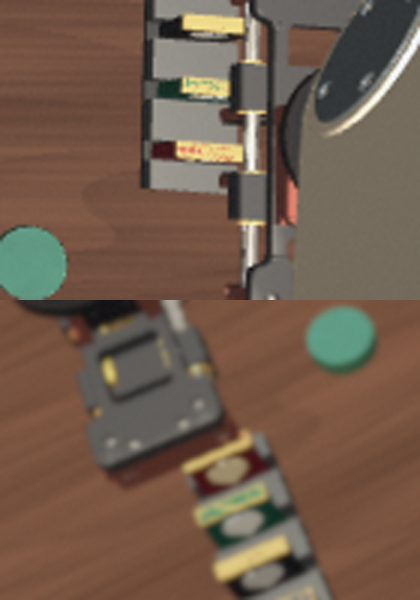

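The gripper stands over the dark red plaque with a finger on either side of it (top crop, (245,85) and (248,195)). I'll go down and grasp.

>>> arm_command(series=[{"linear": [0.001, 0, 0.016], "turn": 0}, {"linear": [0, 0, 0.016], "turn": 0}, {"linear": [0, 0, 0.016], "turn": 0}, {"linear": [0, 0, 0.016], "turn": 0}, {"linear": [0, 0, 0.016], "turn": 0}, {"linear": [0, 0, 0], "turn": 0}])

```text
t: 3.65
ee_pos: [448.0, -252.0, 50.6]
orientation: [-2.293, -2.144, 0.001]
ft_force: [0.5, 0.9, -0.8]
width: 28.1
grasp_force: 0.0
```

>>> arm_command(series=[{"linear": [0, 0, 0], "turn": 0}, {"linear": [0, 0, 0], "turn": 0}, {"linear": [0, 0, 0], "turn": 0}, {"linear": [0, 0, 0], "turn": 0}], jaw=-1)

```text
t: 4.05
ee_pos: [450.0, -252.1, 52.6]
orientation: [2.291, 2.147, 0.0]
ft_force: [-1.2, -2.1, 6.2]
width: 9.5
grasp_force: 30.0
```

```bash
python3 go.py 449 -252 150 -3.7
```

```text
tool d mm [ -0.   -0.9 -97.4] turn 0.0 phi -3.7 p [ 450.  -252.1   52.6] F [-1.2 -2.1  6.2] w 9.5 t 4.0
```

>>> arm_command(series=[{"linear": [0, 0, -0.01], "turn": 0}, {"linear": [0, 0, -0.01], "turn": 0}, {"linear": [0, 0, -0.01], "turn": 0}, {"linear": [0, 0, -0.02], "turn": 0}, {"linear": [0, 0, -0.02], "turn": 0}, {"linear": [0, 0, -0.03], "turn": 0}, {"linear": [0, 0, 0], "turn": 0}, {"linear": [0, 0, 0], "turn": 0}])

```text
t: 4.85
ee_pos: [449.9, -251.7, 152.7]
orientation: [2.29, 2.147, 0.001]
ft_force: [-0.2, -0.7, 0.3]
width: 10.0
grasp_force: 30.0
```

```bash
python3 go.py 456.3 15 150 0.3
```

```text
tool d mm [266.6 -10.8   2.4] turn -0.0697 phi -3.69 p [ 449.9 -251.7  152.7] F [-0.2 -0.7  0.3] w 10.0 t 4.8
```

>>> arm_command(series=[{"linear": [0, 0, 0], "turn": -0.07}, {"linear": [0.033, 0.001, 0], "turn": 0}, {"linear": [0.033, 0.001, 0], "turn": 0}, {"linear": [0.033, 0.001, 0], "turn": 0}, {"linear": [0.033, 0.001, 0], "turn": 0}, {"linear": [0.033, 0.001, 0], "turn": 0}, {"linear": [0.033, 0.001, 0], "turn": 0}, {"linear": [0.033, 0.001, 0], "turn": 0}, {"linear": [0.0357, 0.0008, 0], "turn": 0}, {"linear": [0, 0, 0], "turn": 0}])

```text
t: 5.85
ee_pos: [454.9, 18.1, 150.7]
orientation: [-2.21, -2.23, 0.002]
ft_force: [0.5, 0.4, -0.1]
width: 10.0
grasp_force: 30.0
```

>>> arm_command(series=[{"linear": [0, 0, 0], "turn": 0}, {"linear": [0, 0, 0], "turn": 0}])

```text
t: 6.05
ee_pos: [455.4, 14.6, 151.1]
orientation: [-2.215, -2.227, 0.002]
ft_force: [0.1, 0.1, -0.6]
width: 9.9
grasp_force: 30.0
```

```bash
python3 go.py 456.3 15 106 0.3; python3 - <<'E'
from h import *
a=[]
for n in("top","scene"):
    c=Cam(n); p=c.proj(np.array([456,15,90.]))[0]; print(n,p)
    x,y=p.astype(int); x0=max(0,x-60);y0=max(0,y-50)
    a.append(cv2.resize(c.im[y0:y0+100,x0:x0+120],(600,500),interpolation=cv2.INTER_CUBIC)[:500])
    o=ctrl.get_obs(); print(o["ee_pos"])
save(cv2.resize(np.hstack(a),(800,333)),"b.png")
E
```

```text
tool d mm [ 0.4  0.9 45.1] turn -0.0001 phi 0.3 p [455.4  14.6 151.1] F [ 0.1  0.1 -0.6] w 9.9 t 6.0
top [277.33287981 275.15942545]
[455.58399499  14.32746962 151.27112516]
scene [251.42479827 163.70063646]
[455.67325603  14.22461025 151.38149707]
```

View pics/b.png

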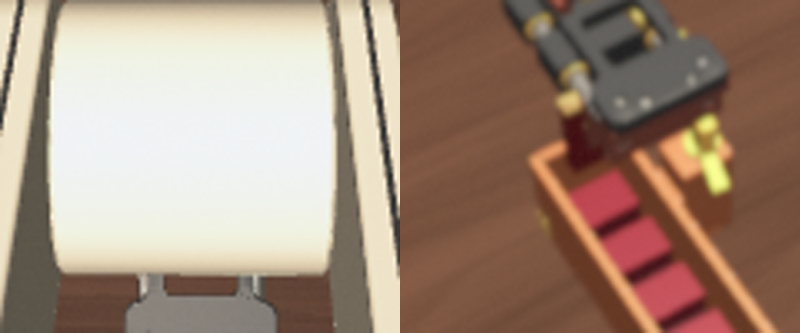

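The scene view shows the plaque, at (580,140), hanging over slot 1. I'll lower it with an eye on the force.

>>> arm_command(series=[{"linear": [0.0005, 0.0005, 0.014], "turn": 0}, {"linear": [0, 0, 0.014], "turn": 0}, {"linear": [0, 0, 0.014], "turn": 0}, {"linear": [0, 0, 0.014], "turn": 0}, {"linear": [0, 0, 0.014], "turn": 0}, {"linear": [0, 0, 0.006], "turn": 0}, {"linear": [0, 0, 0.003], "turn": 0}, {"linear": [0, 0, 0], "turn": 0}, {"linear": [0, 0, 0], "turn": 0}])

```text
t: 7.05
ee_pos: [456.7, 15.5, 73.1]
orientation: [2.216, 2.227, 0.001]
ft_force: [-0.5, 0.2, -0.4]
width: 9.4
grasp_force: 30.0
```

```bash
python3 go.py 456.3 15 50 0.3
```

```text
tool d mm [-0.5 -0.5 23.1] turn -0.0002 phi 0.29 p [456.7  15.5  73.1] F [-0.5  0.2 -0.4] w 9.4 t 7.0
```

>>> arm_command(series=[{"linear": [0, 0, 0.003], "turn": 0}, {"linear": [0, 0, 0.003], "turn": 0}, {"linear": [0, 0, 0.003], "turn": 0}, {"linear": [0, 0, 0], "turn": 0}])

```text
t: 7.45
ee_pos: [456.1, 15.7, 63.3]
orientation: [-2.215, -2.227, 0.001]
ft_force: [-0.4, -0.3, 0.4]
width: 9.9
grasp_force: 30.0
```

>>> arm_command(series=[{"linear": [0, 0, 0.003], "turn": 0}, {"linear": [0, 0, 0.003], "turn": 0}, {"linear": [0, 0, 0.003], "turn": 0}, {"linear": [0, 0, 0.001], "turn": 0}, {"linear": [0, 0, 0], "turn": 0}])

```text
t: 7.95
ee_pos: [456.2, 15.6, 53.4]
orientation: [-2.215, -2.227, 0.001]
ft_force: [-0.5, -0.2, -0.1]
width: 9.9
grasp_force: 30.0
```

```bash
python3 -c "
from h import *
o=ctrl.get_obs();print(o['ee_pos'],o['ft_force'],o['moment'])"
```

```text
[456.22143518  15.62727374  53.43595297] [-0.47856684 -0.23792036 -0.09808448] [-0.05429451 -0.07359029 -0.01224172]
```

>>> arm_command(series=[{"linear": [0, 0, 0.001], "turn": 0}, {"linear": [0, 0, 0.001], "turn": 0}, {"linear": [0, 0, 0], "turn": 0}])

```text
t: 8.25
ee_pos: [456.5, 15.7, 52.6]
orientation: [2.215, 2.227, 0.0]
ft_force: [-3.4, 0.1, 13.5]
width: 10.1
grasp_force: 30.0
```

>>> arm_command(series=[{"linear": [0, 0, 0], "turn": 0}, {"linear": [0, 0, 0], "turn": 0}, {"linear": [0, 0, 0], "turn": 0}, {"linear": [0, 0, -0.02], "turn": 0}, {"linear": [0, 0, -0.03], "turn": 0}, {"linear": [0, 0, -0.03], "turn": 0}, {"linear": [0, 0, 0], "turn": 0}], jaw=-0.36)

```text
t: 8.95
ee_pos: [458.6, 15.7, 134.5]
orientation: [2.212, 2.224, 0.007]
ft_force: [1.1, 0.3, 0.4]
width: 27.9
grasp_force: 0.0
```

>>> arm_command(series=[{"linear": [-0.03, 0.003, 0], "turn": 0.07}, {"linear": [-0.03, 0.002, 0], "turn": 0}, {"linear": [-0.03, 0.002, 0], "turn": 0}, {"linear": [-0.03, 0.002, 0], "turn": 0}, {"linear": [-0.03, 0.002, 0], "turn": 0}, {"linear": [-0.03, 0.002, 0], "turn": 0}, {"linear": [-0.03, 0.002, 0], "turn": 0}, {"linear": [-0.03, 0, 0], "turn": 0}, {"linear": [-0.03, 0, 0], "turn": 0}, {"linear": [0, 0, 0], "turn": 0}])

```text
t: 9.95
ee_pos: [455.9, -257.4, 130.7]
orientation: [2.295, 2.145, -0.0]
ft_force: [-1.2, 0.5, -0.3]
width: 28.2
grasp_force: 0.0
```

```bash
python3 go.py 489.1 -256 51 -3.7; python3 - <<'E'
from m import *
c=Cam("top"); save(cv2.resize(c.im,(800,600),interpolation=cv2.INTER_CUBIC),"c.png")
for lo in [(5,35,235)]:
  q,_=comps(c,lo,(35,130,255),(380,375,416,425),8); print([rect(c,x,66) for x in q])
E
```

```text
tool d mm [ 3.6 33.  79.7] turn -0.003 phi -3.87 p [ 455.9 -257.4  130.7] F [-1.2  0.5 -0.3] w 28.2 t 9.9
[array([456.1,  15.9,  41.2,   9.3, -89.6])]
```

View pics/c.png

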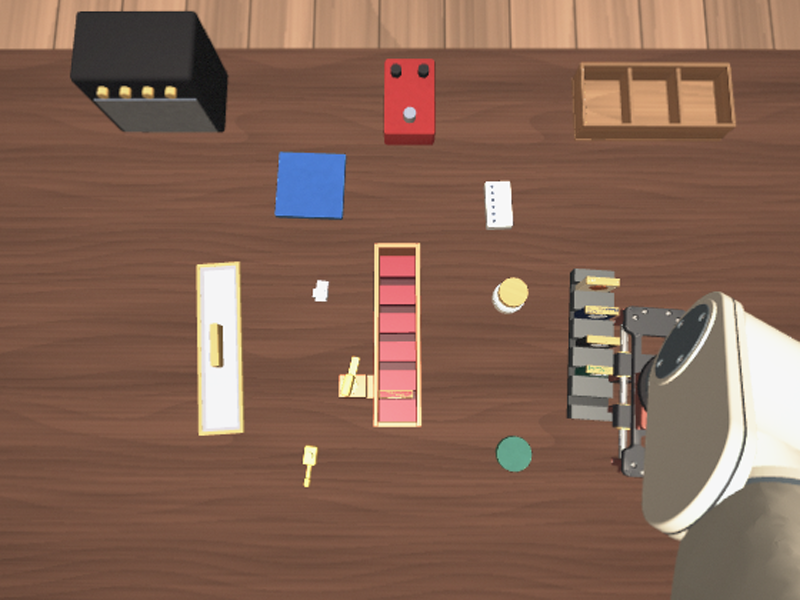

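Plaque 1 stands at (400,394) in the picture, measured (456.1, 15.9), and the robot and camera agree to within about 0.5 mm. I'll go on with plaque 2, dark green.

>>> arm_command(series=[{"linear": [0.003, 0.033, 0], "turn": -0.002}, {"linear": [0, 0, 0], "turn": 0}, {"linear": [0, 0, 0.02], "turn": 0}, {"linear": [0, 0, 0.02], "turn": 0}, {"linear": [0, 0, 0.02], "turn": 0}, {"linear": [0, 0, 0.0195], "turn": 0}, {"linear": [0, 0, 0], "turn": 0}])

```text
t: 10.7
ee_pos: [486.8, -251.5, 49.6]
orientation: [-2.285, -2.148, 0.003]
ft_force: [0.1, 0.0, 0.4]
width: 28.2
grasp_force: 0.0
```

>>> arm_command(series=[{"linear": [0, 0, 0], "turn": 0}, {"linear": [0, 0, 0], "turn": 0}, {"linear": [0, 0, 0], "turn": 0}, {"linear": [0, 0, 0], "turn": 0}, {"linear": [0, 0, 0], "turn": 0}], jaw=-1)

```text
t: 11.2
ee_pos: [489.7, -253.9, 53.1]
orientation: [2.289, 2.15, 0.001]
ft_force: [-0.9, 2.1, 6.8]
width: 9.8
grasp_force: 30.0
```

>>> arm_command(series=[{"linear": [0, 0, -0.01], "turn": 0}, {"linear": [0, 0, -0.01], "turn": 0}, {"linear": [0, 0, -0.02], "turn": 0}, {"linear": [0, 0, -0.03], "turn": 0}, {"linear": [0, 0, -0.03], "turn": 0}, {"linear": [0, 0, 0], "turn": 0}])

```text
t: 11.8
ee_pos: [491.5, -255.1, 156.7]
orientation: [2.285, 2.146, 0.004]
ft_force: [0.3, -0.8, 0.4]
width: 9.7
grasp_force: 30.0
```

>>> arm_command(series=[{"linear": [0, 0, 0], "turn": -0.07}, {"linear": [0.034, 0.001, 0], "turn": 0}, {"linear": [0.034, 0.001, 0], "turn": 0}, {"linear": [0.034, 0.001, 0], "turn": 0}, {"linear": [0.034, 0.001, 0], "turn": 0}, {"linear": [0.034, 0.001, 0], "turn": 0}, {"linear": [0.034, 0.001, 0], "turn": 0}, {"linear": [0.034, 0.001, 0], "turn": 0}, {"linear": [0.034, 0.001, 0], "turn": 0}, {"linear": [0, 0, 0], "turn": 0}])

```text
t: 12.8
ee_pos: [494.7, 21.1, 151.9]
orientation: [-2.209, -2.233, -0.0]
ft_force: [-0.4, -0.2, -0.3]
width: 9.6
grasp_force: 30.0
```

>>> arm_command(series=[{"linear": [0, 0, 0], "turn": 0}, {"linear": [0, 0, 0], "turn": 0}, {"linear": [0, 0, 0], "turn": 0}])

```text
t: 13.1
ee_pos: [495.0, 17.3, 152.1]
orientation: [-2.215, -2.228, 0.0]
ft_force: [0.1, -0.4, -1.0]
width: 10.0
grasp_force: 30.0
```

```bash
python3 go.py 496.3 15.3 51 0.3
```

```text
tool d mm [ -2.    1.3 101.1] turn 0.0007 phi 0.34 p [495.   17.3 152.1] F [ 0.1 -0.4 -1. ] w 10.0 t 13.1
```

>>> arm_command(series=[{"linear": [-0.001, 0.0013, 0.02], "turn": 0}, {"linear": [0, 0, 0.02], "turn": 0}, {"linear": [0, 0, 0.02], "turn": 0}, {"linear": [0, 0, 0.01], "turn": 0}, {"linear": [0, 0, 0.005], "turn": 0}, {"linear": [0, 0, 0], "turn": 0}, {"linear": [0, 0, 0.004], "turn": 0}, {"linear": [0, 0, 0.004], "turn": 0}, {"linear": [0, 0, 0], "turn": 0}, {"linear": [0, 0, 0], "turn": 0}])

```text
t: 14.1
ee_pos: [496.5, 17.4, 69.3]
orientation: [2.213, 2.23, 0.0]
ft_force: [0.3, -0.4, -1.0]
width: 9.9
grasp_force: 30.0
```

```bash
python3 go.py 496.3 15.3 51 0.3
```

```text
tool d mm [-2.1 -0.3 18.3] turn 0.0023 phi 0.43 p [496.5  17.4  69.3] F [ 0.3 -0.4 -1. ] w 9.9 t 14.1
```

>>> arm_command(series=[{"linear": [0, 0, 0.004], "turn": 0}, {"linear": [0, 0, 0.004], "turn": 0}, {"linear": [0, 0, 0.004], "turn": 0}, {"linear": [0, 0, 0.003], "turn": 0}, {"linear": [0, 0, 0], "turn": 0}, {"linear": [0, 0, 0], "turn": 0}, {"linear": [0, 0, 0.001], "turn": 0}, {"linear": [0, 0, 0], "turn": 0}])

```text
t: 14.9
ee_pos: [496.5, 17.3, 53.2]
orientation: [2.213, 2.23, 0.0]
ft_force: [-0.0, 0.4, 0.9]
width: 10.0
grasp_force: 30.0
```

```bash
python3 go.py 496.3 15.3 51 0.3
```

```text
tool d mm [-2.  -0.2  2.2] turn 0.0022 phi 0.42 p [496.5  17.3  53.2] F [-0.   0.4  0.9] w 10.0 t 14.9
```

>>> arm_command(series=[{"linear": [0, 0, 0.001], "turn": 0}, {"linear": [0, 0, 0], "turn": 0}])

```text
t: 15.1
ee_pos: [496.6, 17.3, 53.1]
orientation: [2.213, 2.23, 0.0]
ft_force: [-3.8, -0.2, 10.7]
width: 10.4
grasp_force: 30.0
```

>>> arm_command(series=[{"linear": [0, 0, 0], "turn": 0}, {"linear": [0, 0, 0], "turn": 0}, {"linear": [0, 0, 0], "turn": 0}, {"linear": [0, 0, -0.02], "turn": 0}, {"linear": [0, 0, -0.03], "turn": 0}, {"linear": [0, 0, -0.03], "turn": 0}, {"linear": [0, 0, 0], "turn": 0}], jaw=-0.36)

```text
t: 15.8
ee_pos: [498.7, 17.3, 135.3]
orientation: [2.21, 2.227, 0.007]
ft_force: [-0.5, 1.3, -0.4]
width: 28.1
grasp_force: 0.0
```

>>> arm_command(series=[{"linear": [0, 0, 0], "turn": 0.07}, {"linear": [-0.034, 0.0063, 0], "turn": 0}, {"linear": [-0.034, 0.0063, 0], "turn": 0}, {"linear": [-0.034, 0.0063, 0], "turn": 0}, {"linear": [-0.034, 0.0063, 0], "turn": 0}, {"linear": [-0.034, 0.0063, 0], "turn": 0}, {"linear": [-0.034, 0.0063, 0], "turn": 0}, {"linear": [-0.034, 0.0063, 0], "turn": 0}, {"linear": [-0.034, 0.0063, 0], "turn": 0}, {"linear": [0, 0, 0], "turn": 0}])

```text
t: 16.8
ee_pos: [530.1, -260.9, 131.3]
orientation: [2.292, 2.146, -0.0]
ft_force: [-0.5, 0.7, -0.7]
width: 27.9
grasp_force: 0.0
```

>>> arm_command(series=[{"linear": [0, 0, 0], "turn": 0}, {"linear": [0, 0, 0], "turn": 0}, {"linear": [0, 0, 0], "turn": 0}])

```text
t: 17.1
ee_pos: [529.4, -256.0, 131.8]
orientation: [-2.288, -2.152, 0.0]
ft_force: [0.9, -0.2, 0.1]
width: 28.3
grasp_force: 0.0
```

```bash
python3 go.py 529.2 -258.5 51 -3.7; python3 - <<'E'
from m import *
c=Cam("top")
q,_=comps(c,(5,35,235),(35,130,255),(380,335,416,425),8); print([rect(c,x,66) for x in q])
q,_=comps(c,(5,35,235),(35,130,255),(583,270,625,410),20); print("plaques",[rect(c,x,66) for x in q])
E
```

```text
tool d mm [-2.5 -0.  80.8] turn 0.0032 phi -3.51 p [ 529.4 -256.   131.8] F [ 0.9 -0.2  0.1] w 28.3 t 17.1
[array([457. ,  15.9,  41.2,   7.4, -89.6]), array([497.2,  14.3,  41.6,   9.4, -89.6])]
plaques [array([ 529.5, -251.9,   24.9,    8.2,   84.6]), array([ 609. , -259.5,   36.7,    8.4,   86.1])]
```

>>> arm_command(series=[{"linear": [-0.0025, 0, 0], "turn": 0.003}, {"linear": [0, 0, 0.02], "turn": 0}, {"linear": [0, 0, 0.02], "turn": 0}, {"linear": [0, 0, 0.02], "turn": 0}, {"linear": [0, 0, 0.02], "turn": 0}, {"linear": [0, 0, 0], "turn": 0}, {"linear": [0, 0, 0], "turn": 0}])

```text
t: 17.85
ee_pos: [529.6, -259.6, 52.3]
orientation: [-2.292, -2.147, 0.0]
ft_force: [0.7, -0.3, -0.0]
width: 28.0
grasp_force: 0.0
```

>>> arm_command(series=[{"linear": [0, 0, 0], "turn": 0}, {"linear": [0, 0, 0], "turn": 0}, {"linear": [0, 0, 0], "turn": 0}, {"linear": [0, 0, 0], "turn": 0}, {"linear": [0, 0, 0], "turn": 0}], jaw=-1)

```text
t: 18.35
ee_pos: [530.2, -260.1, 53.2]
orientation: [2.292, 2.146, 0.001]
ft_force: [-0.4, 0.1, 7.3]
width: 9.7
grasp_force: 30.0
```

>>> arm_command(series=[{"linear": [0, 0, -0.01], "turn": 0}, {"linear": [0, 0, -0.01], "turn": 0}, {"linear": [0, 0, -0.02], "turn": 0}, {"linear": [0, 0, -0.03], "turn": 0}, {"linear": [0, 0, -0.03], "turn": 0}, {"linear": [0, 0, 0], "turn": 0}])

```text
t: 18.95
ee_pos: [532.0, -261.0, 156.9]
orientation: [2.288, 2.142, 0.004]
ft_force: [0.6, 0.3, -1.0]
width: 9.8
grasp_force: 30.0
```

>>> arm_command(series=[{"linear": [0, 0, 0], "turn": -0.07}, {"linear": [0.034, 0.001, 0], "turn": 0}, {"linear": [0.034, 0.001, 0], "turn": 0}, {"linear": [0.034, 0.001, 0], "turn": 0}, {"linear": [0.034, 0.001, 0], "turn": 0}, {"linear": [0.034, 0.001, 0], "turn": 0}, {"linear": [0.034, 0.001, 0], "turn": 0}, {"linear": [0.034, 0.001, 0], "turn": 0}, {"linear": [0.034, 0.001, 0], "turn": 0}, {"linear": [0, 0, 0], "turn": 0}])

```text
t: 19.95
ee_pos: [535.9, 15.3, 151.9]
orientation: [-2.212, -2.23, 0.0]
ft_force: [0.3, -0.9, -0.5]
width: 9.7
grasp_force: 30.0
```

>>> arm_command(series=[{"linear": [0, 0, 0], "turn": 0}, {"linear": [0, 0, 0], "turn": 0}, {"linear": [0, 0, 0], "turn": 0}])

```text
t: 20.25
ee_pos: [536.3, 11.2, 152.1]
orientation: [-2.218, -2.225, 0.0]
ft_force: [-0.5, -0.1, -0.4]
width: 10.4
grasp_force: 30.0
```

```bash
python3 go.py 536.6 15.3 51 0.3
```

```text
tool d mm [  4.1   0.4 101. ] turn -0.0022 phi 0.17 p [536.3  11.2 152.1] F [-0.5 -0.1 -0.4] w 10.4 t 20.2
```

>>> arm_command(series=[{"linear": [0.0037, 0.0003, 0.02], "turn": -0.002}, {"linear": [0, 0, 0.02], "turn": 0}, {"linear": [0, 0, 0.02], "turn": 0}, {"linear": [0, 0, 0.01], "turn": 0}, {"linear": [0, 0, 0.005], "turn": 0}, {"linear": [0, 0, 0], "turn": 0}, {"linear": [0, 0, 0.004], "turn": 0}, {"linear": [0, 0, 0.004], "turn": 0}, {"linear": [0, 0, 0], "turn": 0}, {"linear": [0, 0, 0], "turn": 0}])

```text
t: 21.25
ee_pos: [536.7, 16.0, 69.4]
orientation: [2.214, 2.229, 0.0]
ft_force: [-0.2, 0.2, -0.5]
width: 10.0
grasp_force: 30.0
```

```bash
python3 go.py 536.6 15.3 51 0.3
```

```text
tool d mm [-0.7 -0.2 18.4] turn 0.0013 phi 0.37 p [536.7  16.   69.4] F [-0.2  0.2 -0.5] w 10.0 t 21.2
```

>>> arm_command(series=[{"linear": [0, 0, 0.004], "turn": 0}, {"linear": [0, 0, 0.004], "turn": 0}, {"linear": [0, 0, 0.004], "turn": 0}, {"linear": [0, 0, 0.003], "turn": 0}, {"linear": [0, 0, 0], "turn": 0}, {"linear": [0, 0, 0], "turn": 0}, {"linear": [0, 0, 0.002], "turn": 0}, {"linear": [0, 0, 0], "turn": 0}, {"linear": [0, 0, 0], "turn": 0}])

```text
t: 22.15
ee_pos: [536.9, 15.9, 53.1]
orientation: [2.214, 2.228, 0.001]
ft_force: [-2.8, -0.6, 9.6]
width: 10.0
grasp_force: 30.0
```

```bash
python3 go.py 536.6 15.3 51 0.3
```

```text
tool d mm [-0.6 -0.3  2.1] turn 0.0012 phi 0.37 p [536.9  15.9  53.1] F [-2.8 -0.6  9.6] w 10.0 t 22.1
```

>>> arm_command(series=[{"linear": [0, 0, 0], "turn": 0}, {"linear": [0, 0, 0], "turn": 0}, {"linear": [0, 0, 0], "turn": 0}, {"linear": [0, 0, -0.02], "turn": 0}, {"linear": [0, 0, -0.03], "turn": 0}, {"linear": [0, 0, -0.03], "turn": 0}, {"linear": [0, 0, 0], "turn": 0}], jaw=-0.36)

```text
t: 22.85
ee_pos: [539.1, 16.0, 135.5]
orientation: [2.211, 2.225, 0.007]
ft_force: [0.6, 0.3, -0.1]
width: 27.9
grasp_force: 0.0
```

>>> arm_command(series=[{"linear": [0, 0, 0], "turn": 0.07}, {"linear": [-0.034, 0.0063, 0], "turn": 0}, {"linear": [-0.034, 0.0063, 0], "turn": 0}, {"linear": [-0.034, 0.0063, 0], "turn": 0}, {"linear": [-0.034, 0.0063, 0], "turn": 0}, {"linear": [-0.034, 0.0063, 0], "turn": 0}, {"linear": [-0.034, 0.0063, 0], "turn": 0}, {"linear": [-0.034, 0.0063, 0], "turn": 0}, {"linear": [-0.035, 0.0063, 0], "turn": 0}, {"linear": [0, 0, 0], "turn": 0}])

```text
t: 23.85
ee_pos: [569.9, -263.5, 131.3]
orientation: [2.294, 2.145, -0.0]
ft_force: [-0.0, -0.3, -0.3]
width: 28.0
grasp_force: 0.0
```

>>> arm_command(series=[{"linear": [0, 0, 0], "turn": 0}, {"linear": [0, 0, 0], "turn": 0}, {"linear": [0, 0, 0], "turn": 0}, {"linear": [0, 0, 0], "turn": 0}])

```text
t: 24.25
ee_pos: [569.6, -258.6, 132.1]
orientation: [-2.289, -2.151, 0.0]
ft_force: [-0.3, -0.6, -0.6]
width: 28.1
grasp_force: 0.0
```

```bash
python3 go.py 569.3 -259.5 51 -3.7
```

```text
tool d mm [-0.9 -0.2 81.1] turn 0.0023 phi -3.57 p [ 569.6 -258.6  132.1] F [-0.3 -0.6 -0.6] w 28.1 t 24.2
```

>>> arm_command(series=[{"linear": [-0.001, 0, 0], "turn": 0.002}, {"linear": [0, 0, 0.02], "turn": 0}, {"linear": [0, 0, 0.02], "turn": 0}, {"linear": [0, 0, 0.02], "turn": 0}, {"linear": [0, 0, 0.02], "turn": 0}, {"linear": [0, 0, 0], "turn": 0}, {"linear": [0, 0, 0], "turn": 0}])

```text
t: 24.95
ee_pos: [569.6, -260.5, 52.3]
orientation: [-2.292, -2.147, 0.0]
ft_force: [0.1, -1.1, 0.2]
width: 28.2
grasp_force: 0.0
```

>>> arm_command(series=[{"linear": [0, 0, 0], "turn": 0}, {"linear": [0, 0, 0], "turn": 0}, {"linear": [0, 0, 0], "turn": 0}, {"linear": [0, 0, 0], "turn": 0}, {"linear": [0, 0, 0], "turn": 0}], jaw=-1)

```text
t: 25.45
ee_pos: [570.1, -261.0, 53.2]
orientation: [2.292, 2.146, 0.001]
ft_force: [-0.8, 0.2, 5.6]
width: 9.5
grasp_force: 30.0
```

>>> arm_command(series=[{"linear": [0, 0, -0.01], "turn": 0}, {"linear": [0, 0, -0.01], "turn": 0}, {"linear": [0, 0, -0.02], "turn": 0}, {"linear": [0, 0, -0.03], "turn": 0}, {"linear": [0, 0, -0.03], "turn": 0}, {"linear": [0, 0, 0], "turn": 0}])

```text
t: 26.05
ee_pos: [572.0, -261.9, 157.2]
orientation: [2.288, 2.142, 0.005]
ft_force: [-0.0, -0.5, 0.1]
width: 10.1
grasp_force: 30.0
```

>>> arm_command(series=[{"linear": [0, 0, 0], "turn": -0.07}, {"linear": [0.034, 0.001, 0], "turn": 0}, {"linear": [0.034, 0.001, 0], "turn": 0}, {"linear": [0.034, 0.001, 0], "turn": 0}, {"linear": [0.034, 0.001, 0], "turn": 0}, {"linear": [0.034, 0.001, 0], "turn": 0}, {"linear": [0.034, 0.001, 0], "turn": 0}, {"linear": [0.034, 0.001, 0], "turn": 0}, {"linear": [0.037, 0.001, 0], "turn": 0}, {"linear": [0, 0, 0], "turn": 0}])

```text
t: 27.05
ee_pos: [575.8, 17.8, 151.8]
orientation: [-2.212, -2.23, 0.0]
ft_force: [0.5, -0.3, 0.2]
width: 9.9
grasp_force: 30.0
```

>>> arm_command(series=[{"linear": [0, 0, 0], "turn": 0}, {"linear": [0, 0, 0], "turn": 0}, {"linear": [0, 0, 0], "turn": 0}, {"linear": [0, 0, 0], "turn": 0}])

```text
t: 27.45
ee_pos: [576.3, 13.3, 152.1]
orientation: [-2.218, -2.225, 0.0]
ft_force: [0.1, 0.3, -1.0]
width: 9.4
grasp_force: 30.0
```

```bash
python3 go.py 576.6 15.3 51 0.3
```

```text
tool d mm [  2.    0.3 101.1] turn -0.0023 phi 0.17 p [576.3  13.3 152.1] F [ 0.1  0.3 -1. ] w 9.4 t 27.4
```

>>> arm_command(series=[{"linear": [0.0005, 0.0003, 0.02], "turn": -0.002}, {"linear": [0, 0, 0.02], "turn": 0}, {"linear": [0, 0, 0.02], "turn": 0}, {"linear": [0, 0, 0.01], "turn": 0}, {"linear": [0, 0, 0.005], "turn": 0}, {"linear": [0, 0, 0], "turn": 0}, {"linear": [0, 0, 0.004], "turn": 0}, {"linear": [0, 0, 0.004], "turn": 0}, {"linear": [0, 0, 0], "turn": 0}, {"linear": [0, 0, 0], "turn": 0}])

```text
t: 28.45
ee_pos: [576.7, 14.8, 69.4]
orientation: [2.214, 2.229, 0.0]
ft_force: [0.2, -0.1, -0.6]
width: 10.3
grasp_force: 30.0
```

```bash
python3 go.py 576.6 15.3 51 0.3
```

```text
tool d mm [ 0.5 -0.1 18.4] turn 0.0013 phi 0.37 p [576.7  14.8  69.4] F [ 0.2 -0.1 -0.6] w 10.3 t 28.4
```

>>> arm_command(series=[{"linear": [0, 0, 0.004], "turn": 0}, {"linear": [0, 0, 0.004], "turn": 0}, {"linear": [0, 0, 0.004], "turn": 0}, {"linear": [0, 0, 0.003], "turn": 0}, {"linear": [0, 0, 0], "turn": 0}, {"linear": [0, 0, 0], "turn": 0}, {"linear": [0, 0, 0.002], "turn": 0}, {"linear": [0, 0, 0], "turn": 0}, {"linear": [0, 0, 0], "turn": 0}])

```text
t: 29.35
ee_pos: [576.9, 14.8, 53.2]
orientation: [2.214, 2.228, 0.001]
ft_force: [-1.9, -0.2, 8.1]
width: 9.8
grasp_force: 30.0
```

```bash
python3 go.py 576.6 15.3 51 0.3
```

```text
tool d mm [ 0.5 -0.3  2.2] turn 0.0012 phi 0.37 p [576.9  14.8  53.2] F [-1.9 -0.2  8.1] w 9.8 t 29.4
```

>>> arm_command(series=[{"linear": [0, 0, 0], "turn": 0}, {"linear": [0, 0, 0], "turn": 0}, {"linear": [0, 0, 0], "turn": 0}, {"linear": [0, 0, -0.02], "turn": 0}, {"linear": [0, 0, -0.03], "turn": 0}, {"linear": [0, 0, -0.03], "turn": 0}, {"linear": [0, 0, 0], "turn": 0}], jaw=-0.36)

```text
t: 30.05
ee_pos: [579.1, 14.8, 135.8]
orientation: [2.211, 2.225, 0.007]
ft_force: [-0.1, 0.3, -0.2]
width: 28.3
grasp_force: 0.0
```

>>> arm_command(series=[{"linear": [0, 0, 0], "turn": 0.07}, {"linear": [-0.0343, 0.0063, 0], "turn": 0}, {"linear": [-0.0343, 0.0063, 0], "turn": 0}, {"linear": [-0.0343, 0.0063, 0], "turn": 0}, {"linear": [-0.0343, 0.0063, 0], "turn": 0}, {"linear": [-0.0343, 0.0063, 0], "turn": 0}, {"linear": [-0.0343, 0.0063, 0], "turn": 0}, {"linear": [-0.0343, 0.0063, 0], "turn": 0}, {"linear": [-0.0343, 0.006, 0], "turn": 0}, {"linear": [0, 0, 0], "turn": 0}])

```text
t: 31.05
ee_pos: [609.2, -266.1, 131.2]
orientation: [2.294, 2.145, -0.001]
ft_force: [0.8, -1.0, 0.1]
width: 27.8
grasp_force: 0.0
```

>>> arm_command(series=[{"linear": [0, 0, 0], "turn": 0}, {"linear": [0, 0, 0], "turn": 0}, {"linear": [0, 0, 0], "turn": 0}, {"linear": [0, 0, 0], "turn": 0}, {"linear": [0, 0, 0], "turn": 0}])

```text
t: 31.55
ee_pos: [609.4, -261.4, 132.3]
orientation: [2.29, 2.151, 0.0]
ft_force: [-0.7, -0.7, 1.2]
width: 28.2
grasp_force: 0.0
```

```bash
python3 go.py 609 -262 51 -3.7
```

```text
tool d mm [-0.6 -0.3 81.3] turn 0.002 phi -3.59 p [ 609.4 -261.4  132.3] F [-0.7 -0.7  1.2] w 28.2 t 31.6
```

>>> arm_command(series=[{"linear": [0, -0.0003, 0], "turn": 0.002}, {"linear": [0, 0, 0.02], "turn": 0}, {"linear": [0, 0, 0.02], "turn": 0}, {"linear": [0, 0, 0.02], "turn": 0}, {"linear": [0, 0, 0.02], "turn": 0}, {"linear": [0, 0, 0], "turn": 0}, {"linear": [0, 0, 0], "turn": 0}])

```text
t: 32.25
ee_pos: [608.9, -262.1, 52.3]
orientation: [-2.293, -2.147, 0.0]
ft_force: [-0.5, 0.5, -1.0]
width: 28.5
grasp_force: 0.0
```

>>> arm_command(series=[{"linear": [0, 0, 0], "turn": 0}, {"linear": [0, 0, 0], "turn": 0}, {"linear": [0, 0, 0], "turn": 0}, {"linear": [0, 0, 0], "turn": 0}, {"linear": [0, 0, 0], "turn": 0}], jaw=-1)

```text
t: 32.75
ee_pos: [609.5, -262.5, 53.3]
orientation: [2.292, 2.146, 0.001]
ft_force: [-0.2, 1.7, 5.7]
width: 10.3
grasp_force: 30.0
```

>>> arm_command(series=[{"linear": [0, 0, -0.01], "turn": 0}, {"linear": [0, 0, -0.01], "turn": 0}, {"linear": [0, 0, -0.02], "turn": 0}, {"linear": [0, 0, -0.03], "turn": 0}, {"linear": [0, 0, -0.03], "turn": 0}, {"linear": [0, 0, 0], "turn": 0}])

```text
t: 33.35
ee_pos: [611.5, -263.4, 157.5]
orientation: [2.288, 2.142, 0.005]
ft_force: [0.6, -0.1, 0.8]
width: 10.1
grasp_force: 30.0
```

>>> arm_command(series=[{"linear": [0, 0, 0], "turn": -0.07}, {"linear": [0.0345, 0.001, 0], "turn": 0}, {"linear": [0.0345, 0.001, 0], "turn": 0}, {"linear": [0.0345, 0.001, 0], "turn": 0}, {"linear": [0.0345, 0.001, 0], "turn": 0}, {"linear": [0.0345, 0.001, 0], "turn": 0}, {"linear": [0.0345, 0.001, 0], "turn": 0}, {"linear": [0.0345, 0.001, 0], "turn": 0}, {"linear": [0.0345, 0.0015, 0], "turn": 0}, {"linear": [0, 0, 0], "turn": 0}])

```text
t: 34.35
ee_pos: [615.7, 17.4, 151.7]
orientation: [-2.212, -2.23, 0.0]
ft_force: [0.4, 0.1, -0.1]
width: 10.0
grasp_force: 30.0
```

>>> arm_command(series=[{"linear": [0, 0, 0], "turn": 0}, {"linear": [0, 0, 0], "turn": 0}, {"linear": [0, 0, 0], "turn": 0}, {"linear": [0, 0, 0], "turn": 0}])

```text
t: 34.75
ee_pos: [616.2, 12.7, 152.1]
orientation: [-2.218, -2.225, 0.0]
ft_force: [0.0, 0.3, -0.4]
width: 10.0
grasp_force: 30.0
```

```bash
python3 go.py 616.6 15.3 51 0.3
```

```text
tool d mm [  2.6   0.5 101.1] turn -0.0023 phi 0.17 p [616.2  12.7 152.1] F [ 0.   0.3 -0.4] w 10.0 t 34.8
```

>>> arm_command(series=[{"linear": [0.002, 0.0004, 0.02], "turn": -0.002}, {"linear": [0, 0, 0.02], "turn": 0}, {"linear": [0, 0, 0.02], "turn": 0}, {"linear": [0, 0, 0.01], "turn": 0}, {"linear": [0, 0, 0.005], "turn": 0}, {"linear": [0, 0, 0], "turn": 0}, {"linear": [0, 0, 0.004], "turn": 0}, {"linear": [0, 0, 0.004], "turn": 0}, {"linear": [0, 0, 0], "turn": 0}, {"linear": [0, 0, 0], "turn": 0}])

```text
t: 35.75
ee_pos: [616.7, 15.9, 69.4]
orientation: [2.214, 2.228, 0.0]
ft_force: [-0.7, -0.9, -1.0]
width: 10.0
grasp_force: 30.0
```

```bash
python3 go.py 616.6 15.3 51 0.3
```

```text
tool d mm [-0.6 -0.1 18.4] turn 0.0012 phi 0.37 p [616.7  15.9  69.4] F [-0.7 -0.9 -1. ] w 10.0 t 35.8
```

>>> arm_command(series=[{"linear": [0, 0, 0.004], "turn": 0}, {"linear": [0, 0, 0.004], "turn": 0}, {"linear": [0, 0, 0.004], "turn": 0}, {"linear": [0, 0, 0.003], "turn": 0}, {"linear": [0, 0, 0], "turn": 0}, {"linear": [0, 0, 0], "turn": 0}, {"linear": [0, 0, 0.002], "turn": 0}, {"linear": [0, 0, 0], "turn": 0}, {"linear": [0, 0, 0], "turn": 0}])

```text
t: 36.65
ee_pos: [616.8, 15.9, 53.2]
orientation: [2.214, 2.228, 0.001]
ft_force: [-2.4, -0.1, 9.3]
width: 9.7
grasp_force: 30.0
```

```bash
python3 go.py 616.6 15.3 51 0.3
```

```text
tool d mm [-0.6 -0.2  2.2] turn 0.0012 phi 0.37 p [616.8  15.9  53.2] F [-2.4 -0.1  9.3] w 9.7 t 36.6
```

>>> arm_command(series=[{"linear": [0, 0, 0], "turn": 0}, {"linear": [0, 0, 0], "turn": 0}, {"linear": [0, 0, 0], "turn": 0}, {"linear": [0, 0, -0.02], "turn": 0}, {"linear": [0, 0, -0.03], "turn": 0}, {"linear": [0, 0, -0.03], "turn": 0}, {"linear": [0, 0, -0.02], "turn": 0}], jaw=-0.36)

```text
t: 37.35
ee_pos: [617.2, 15.8, 154.0]
orientation: [2.214, 2.228, 0.002]
ft_force: [0.2, 0.6, -1.1]
width: 27.9
grasp_force: 0.0
```

>>> arm_command(series=[{"linear": [-0.03, -0.01, -0.01], "turn": 0}, {"linear": [-0.03, -0.01, -0.01], "turn": 0}, {"linear": [-0.03, -0.01, -0.01], "turn": 0}, {"linear": [-0.03, -0.01, -0.01], "turn": 0}, {"linear": [-0.03, -0.01, -0.01], "turn": 0}, {"linear": [-0.03, -0.01, 0], "turn": 0}, {"linear": [-0.03, -0.01, 0], "turn": 0}, {"linear": [0, 0, 0], "turn": 0}, {"linear": [0, 0, 0], "turn": 0}])

```text
t: 38.25
ee_pos: [547.7, -195.0, 202.0]
orientation: [-2.216, -2.226, -0.0]
ft_force: [0.6, 0.7, -0.3]
width: 28.1
grasp_force: 0.0
```

```bash
cat > look.py <<'E'
from m import *
import sys
c=Cam("top")
q,_=comps(c,(12,40,225),(34,130,255),(373,240,424,430),20); print("rim",rect(c,cv2.convexHull(np.vstack(q)),74))
q,_=comps(c,(0,0,205),(179,140,255),(120,200,330,480),1500); print("lid",[rect(c,x,11) for x in q])
x,y,w,h=cv2.boundingRect(max(q,key=cv2.contourArea)); 
q,_=comps(c,(18,50,150),(36,190,255),((x+8)*1.4286,(y+12)*1.4286,(x+w-8)*1.4286,(y+h-12)*1.4286),20); print("handle",[rect(c,x,39) for x in q])
q,_=comps(c,(5,35,225),(35,130,255),(380,250,416,421),8); print("plaques",*[rect(c,x,66) for x in q])
# latch: grip top at z115, tongue
q,m=comps(c,(22,0,235),(34,90,255),(335,345,372,405),10); print("latch",[ (cv2.contourArea(x),rect(c,x,115)) for x in q])
s=Cam("scene")
A=cv2.resize(c.im[150:310,130:310],(450,400),interpolation=cv2.INTER_CUBIC); B=cv2.resize(s.im[110:280,200:420],(350,270),interpolation=cv2.INTER_CUBIC)
v=np.zeros((400,800,3),np.uint8); v[:,:450]=A; v[:270,450:]=B; save(v,sys.argv[1])
E
python3 look.py d.png
```

```text
rim [5.362e+02 1.510e+01 2.393e+02 5.990e+01 5.000e-01]
lid [array([538.3, 239. , 224. ,  43.1,   4.2])]
handle [array([539.4, 236.5,  57.7,   2. ,   2.9])]
plaques
latch [(31.0, array([489.6,  68.2,  20.1,   7.3, -10.3]))]
```

View pics/d.png

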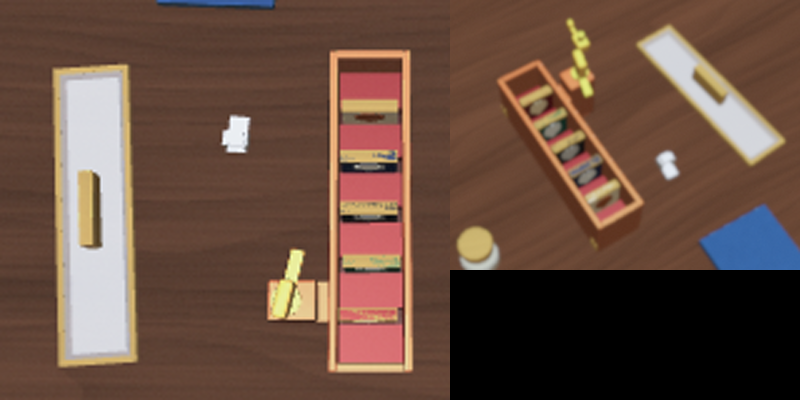

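All five plaques stand home in the box (x≈370, y=108–315). The lid has been knocked aside and now lies around (95,215) in the crop, measured (538, 238.7) at 4.2°. The latch tongue points at about 10–15°. Next I'll turn the tool for the handle.

>>> arm_command(series=[{"linear": [0, 0, 0], "turn": -0.137}, {"linear": [0, 0, 0], "turn": -0.137}, {"linear": [0, 0, 0], "turn": -0.137}, {"linear": [0, 0, 0], "turn": -0.137}, {"linear": [0, 0, 0], "turn": -0.137}, {"linear": [0, 0, 0], "turn": -0.137}, {"linear": [0, 0, 0], "turn": -0.137}, {"linear": [0, 0, 0], "turn": -0.137}, {"linear": [0, 0, 0], "turn": -0.137}, {"linear": [0, 0, 0], "turn": -0.137}], jaw=0.14)

```text
t: 39.35
ee_pos: [548.3, -193.2, 202.0]
orientation: [-0.293, -3.128, -0.0]
ft_force: [0.5, 0.1, -0.2]
width: 50.0
grasp_force: 0.0
```

>>> arm_command(series=[{"linear": [0, 0, 0], "turn": -0.137}, {"linear": [0, 0, 0], "turn": -0.132}, {"linear": [0, 0, 0], "turn": 0}, {"linear": [0, 0, 0], "turn": 0}, {"linear": [0, 0, 0], "turn": 0}])

```text
t: 39.85
ee_pos: [548.1, -194.1, 202.1]
orientation: [0.114, -3.139, -0.0]
ft_force: [0.1, 0.3, 0.3]
width: 49.9
grasp_force: 0.0
```

```bash
python3 go.py 538.3 238.5 150 94.2
```

```text
tool d mm [-21.7 432.1  52.2] turn -0.0005 phi 94.17 p [ 548.1 -194.1  202.1] F [0.1 0.3 0.3] w 49.9 t 39.9
```

>>> arm_command(series=[{"linear": [-0.0015, 0.031, 0], "turn": 0}, {"linear": [-0.0015, 0.031, 0], "turn": 0}, {"linear": [-0.0015, 0.031, 0], "turn": 0}, {"linear": [-0.0015, 0.031, 0], "turn": 0}, {"linear": [-0.0015, 0.031, 0], "turn": 0}, {"linear": [-0.0015, 0.031, 0], "turn": 0}, {"linear": [-0.0015, 0.031, 0], "turn": 0}, {"linear": [-0.0015, 0.031, 0], "turn": 0}, {"linear": [-0.0015, 0.031, 0], "turn": 0}, {"linear": [-0.0015, 0.031, 0], "turn": 0}])

```text
t: 40.85
ee_pos: [539.6, 117.0, 202.3]
orientation: [-0.114, 3.139, 0.0]
ft_force: [0.6, 0.2, 0.6]
width: 50.5
grasp_force: 0.0
```

>>> arm_command(series=[{"linear": [-0.0015, 0.031, 0.013], "turn": 0}, {"linear": [-0.0015, 0.031, 0.013], "turn": 0}, {"linear": [-0.0015, 0.031, 0.013], "turn": 0}, {"linear": [-0.0022, 0.0291, 0.013], "turn": 0}, {"linear": [0, 0, 0], "turn": 0}, {"linear": [0, 0, 0], "turn": 0}, {"linear": [0, 0, 0], "turn": 0}, {"linear": [0, 0, 0], "turn": 0}])

```text
t: 41.65
ee_pos: [537.7, 237.0, 150.8]
orientation: [-0.115, 3.139, 0.0]
ft_force: [0.1, -1.1, -0.2]
width: 50.0
grasp_force: 0.0
```

```bash
python3 go.py 538.3 238.5 33 94.2; python3 - <<'E'
from h import *
c=Cam("scene"); p=c.proj(np.array([538.,238.5,30]))[0]; print(p); x,y=p.astype(int)
c.im=cv2.circle(c.im,(x,y),1,(0,0,255),-1)
save(cv2.resize(c.im[max(0,y-60):y+60,x-80:x+80],(640,480),interpolation=cv2.INTER_CUBIC),"e.png")
E
```

```text
tool d mm [ -0.6   1.4 117.8] turn -0.0003 phi 94.18 p [537.7 237.  150.8] F [ 0.1 -1.1 -0.2] w 50.0 t 41.6
[361.39530315 162.24809513]
```

View pics/e.png

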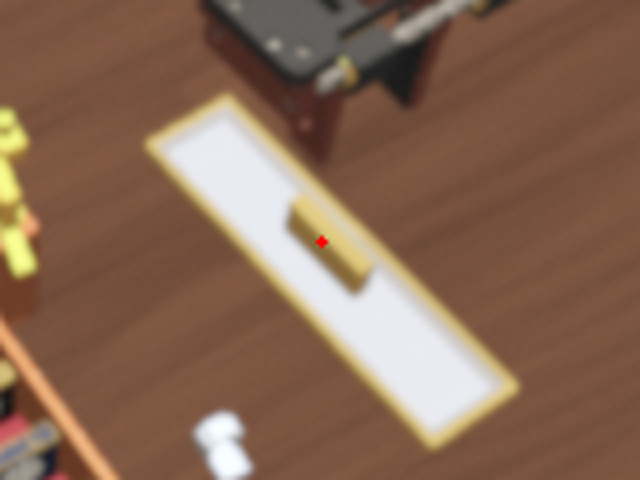

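The projected centre falls on the middle of the handle (322,242). I'll go down and grasp.

>>> arm_command(series=[{"linear": [-0.0005, 0.0014, 0.02], "turn": 0}, {"linear": [0, 0, 0.02], "turn": 0}, {"linear": [0, 0, 0.02], "turn": 0}, {"linear": [0, 0, 0.02], "turn": 0}, {"linear": [0, 0, 0.02], "turn": 0}, {"linear": [0, 0, 0.01], "turn": 0}, {"linear": [0, 0, 0.005], "turn": 0}, {"linear": [0, 0, 0], "turn": 0}, {"linear": [0, 0, 0], "turn": 0}])

```text
t: 42.6
ee_pos: [538.3, 239.4, 36.0]
orientation: [-0.117, 3.138, 0.001]
ft_force: [1.0, -0.0, -0.5]
width: 50.2
grasp_force: 0.0
```

>>> arm_command(series=[{"linear": [0, 0, 0], "turn": 0}, {"linear": [0, 0, 0], "turn": 0}, {"linear": [0, 0, 0], "turn": 0}, {"linear": [0, 0, 0], "turn": 0}, {"linear": [0, 0, 0], "turn": 0}, {"linear": [0, 0, 0], "turn": 0}], jaw=-1)

```text
t: 43.2
ee_pos: [537.8, 239.6, 35.3]
orientation: [-0.117, 3.139, 0.0]
ft_force: [-0.2, 1.2, 1.5]
width: 11.8
grasp_force: 30.0
```

```bash
python3 go.py 538.3 238.5 140 94.2
```

```text
tool d mm [  -0.4   -1.1 -104.7] turn 0.0013 phi 94.27 p [537.8 239.6  35.3] F [-0.2  1.2  1.5] w 11.8 t 43.2
```

>>> arm_command(series=[{"linear": [0, 0, -0.005], "turn": 0}, {"linear": [0, 0, -0.01], "turn": 0}, {"linear": [0, 0, -0.015], "turn": 0}, {"linear": [0, 0, -0.02], "turn": 0}, {"linear": [0, 0, -0.02], "turn": 0}, {"linear": [0, 0, -0.02], "turn": 0}, {"linear": [0, 0, -0.02], "turn": 0}, {"linear": [0, 0, -0.02], "turn": 0}, {"linear": [0, 0, -0.01], "turn": 0}, {"linear": [0, 0, 0], "turn": 0}])

```text
t: 44.2
ee_pos: [538.7, 239.7, 177.4]
orientation: [-0.117, 3.136, 0.002]
ft_force: [-0.3, 0.5, -3.2]
width: 11.8
grasp_force: 30.0
```

>>> arm_command(series=[{"linear": [0, 0, 0], "turn": 0.03}, {"linear": [0, 0, 0], "turn": 0.039}, {"linear": [0, 0, 0], "turn": 0}, {"linear": [0, 0, 0], "turn": 0}])

```text
t: 44.6
ee_pos: [537.3, 239.1, 174.5]
orientation: [0.01, -3.14, 0.001]
ft_force: [-0.6, 0.1, -3.4]
width: 11.4
grasp_force: 30.0
```

```bash
python3 go.py 535.9 15.1 175 90.3;  python3 - <<'E'
from m import *
import sys
c=Cam("top")
q,_=comps(c,(0,0,205),(179,140,255),(120,200,330,480),1500); print("lid",[rect(c,x,151) for x in q])
E
```

```text
tool d mm [   2.9 -224.    -0.4] turn 0.0014 phi 90.38 p [537.3 239.1 174.5] F [-0.6  0.1 -3.4] w 11.4 t 44.6
lid []
```

>>> arm_command(series=[{"linear": [0.0003, -0.01, 0], "turn": 0}, {"linear": [0.0003, -0.02, 0], "turn": 0}, {"linear": [0.0003, -0.028, 0], "turn": 0}, {"linear": [0.0003, -0.028, 0], "turn": 0}, {"linear": [0.0003, -0.028, 0], "turn": 0}, {"linear": [0.0003, -0.028, 0], "turn": 0}, {"linear": [0.0003, -0.028, 0], "turn": 0}, {"linear": [0.0003, -0.024, 0], "turn": 0}, {"linear": [0.0003, -0.02, 0], "turn": 0}, {"linear": [0.0003, -0.01, 0], "turn": 0}])

```text
t: 45.65
ee_pos: [535.6, 13.3, 175.2]
orientation: [0.007, -3.141, 0.0]
ft_force: [-0.6, -0.5, -3.7]
width: 11.7
grasp_force: 30.0
```

>>> arm_command(series=[{"linear": [0, 0, 0], "turn": 0}, {"linear": [0, 0, 0], "turn": 0}, {"linear": [0, 0, 0], "turn": 0}, {"linear": [0, 0, 0], "turn": 0}])

```text
t: 46.05
ee_pos: [536.0, 16.1, 175.2]
orientation: [-0.011, 3.142, 0.0]
ft_force: [0.2, -0.4, -2.5]
width: 11.6
grasp_force: 30.0
```

```bash
python3 go.py 535.9 15.1 120 90.3;  python3 - <<'E'
from h import *
s=Cam("scene"); c=Cam("top")
A=cv2.resize(c.im[150:310,230:330],(375,600),interpolation=cv2.INTER_CUBIC); B=cv2.resize(s.im[90:290,180:340],(420,525),interpolation=cv2.INTER_CUBIC)
v=np.zeros((600,795,3),np.uint8); v[:,:375]=A; v[:525,375:]=B; save(v,"f.png")
E
```

```text
tool d mm [ 0.1 -1.  55.2] turn 0.0015 phi 90.39 p [536.   16.1 175.2] F [ 0.2 -0.4 -2.5] w 11.6 t 46.0
```

View pics/f.png

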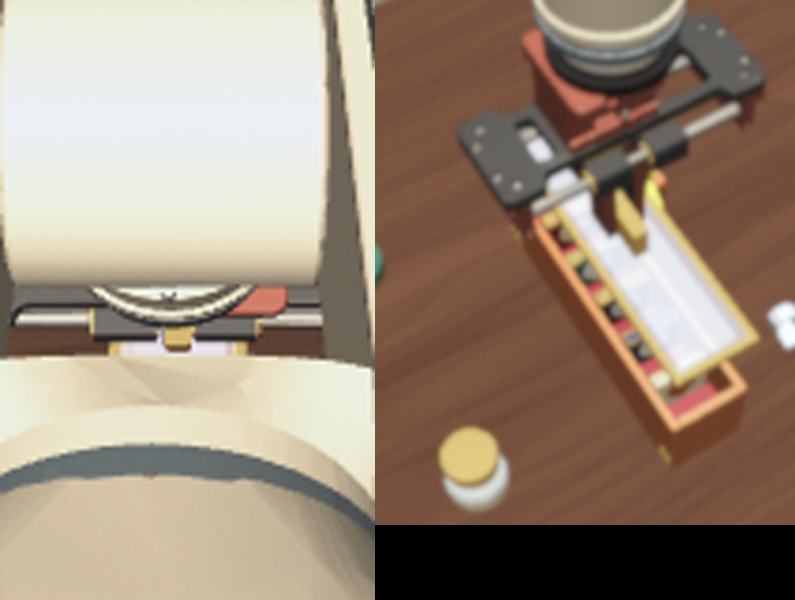

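The lid hangs level over the box in the scene view (handle (630,220)). I'll lower it.

>>> arm_command(series=[{"linear": [0, -0.0007, 0.01], "turn": 0}, {"linear": [0, 0, 0.01], "turn": 0}, {"linear": [0, 0, 0.01], "turn": 0}, {"linear": [0, 0, 0.01], "turn": 0}, {"linear": [0, 0, 0.01], "turn": 0}, {"linear": [0, 0, 0.008], "turn": 0}, {"linear": [0, 0, 0.004], "turn": 0}, {"linear": [0, 0, 0], "turn": 0}, {"linear": [0, 0, 0], "turn": 0}])

```text
t: 47.05
ee_pos: [536.2, 14.6, 113.3]
orientation: [-0.009, 3.141, 0.0]
ft_force: [0.4, -0.4, -2.6]
width: 11.7
grasp_force: 30.0
```

```bash
python3 go.py 535.9 15.1 104 90.3;  python3 - <<'E'
from h import *
s=Cam("scene")
# expected lid corners if aligned, held at current height, vs rim
z=ctrl.get_obs()["ee_pos"][2]-30.3+6
P=[[536.4+a*122,15.1+b*31,z] for a,b in((1,1),(1,-1),(-1,-1))]
Q=[[536.4+a*122,15.1+b*31,74] for a,b in((1,1),(1,-1),(-1,-1))]
im=cv2.resize(s.im,None,fx=4,fy=4,interpolation=cv2.INTER_CUBIC)
for p,col in [(P,(0,0,255)),(Q,(255,255,0))]:
    for u in s.proj(np.array(p)): cv2.circle(im,tuple(int(v) for v in u*4+1.5),3,col,-1)
x,y=(s.proj(np.array(P)).mean(0)*4).astype(int); print(x,y)
save(im[y-280:y+280,x-380:x+380],"g.png")
E
```

```text
tool d mm [0.3 0.5 9.3] turn 0.0003 phi 90.32 p [536.2  14.6 113.3] F [ 0.4 -0.4 -2.6] w 11.7 t 47.0
1121 856
```

View pics/g.png

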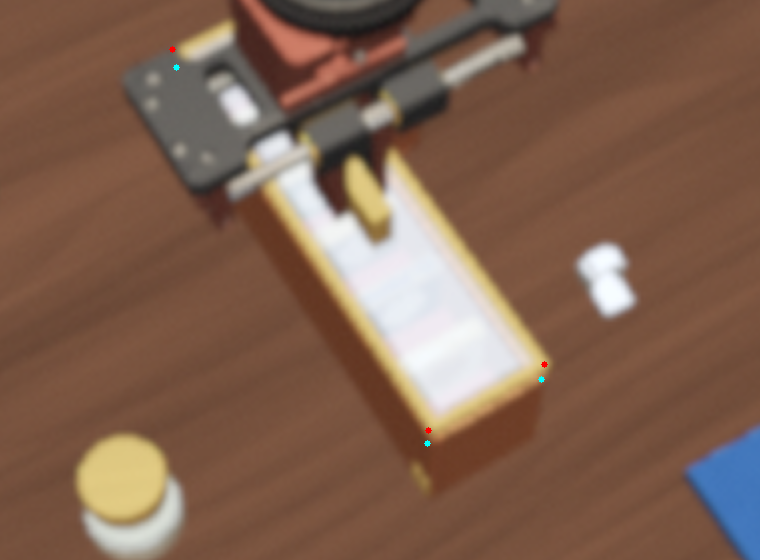

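The lid's corners, at (430,435) and (547,362), match their expected places to within 1–2 mm. I'll go on down to seat it.

>>> arm_command(series=[{"linear": [0, 0.0003, 0.002], "turn": 0}, {"linear": [0, 0, 0.002], "turn": 0}, {"linear": [0, 0, 0.002], "turn": 0}, {"linear": [0, 0, 0.001], "turn": 0}, {"linear": [0, 0, 0], "turn": 0}, {"linear": [0, 0, 0], "turn": 0}])

```text
t: 47.7
ee_pos: [536.0, 14.9, 106.2]
orientation: [0.009, -3.142, 0.0]
ft_force: [-0.5, 0.1, -3.1]
width: 11.6
grasp_force: 30.0
```

>>> arm_command(series=[{"linear": [0, 0, 0.001], "turn": 0}, {"linear": [0, 0, 0], "turn": 0}, {"linear": [0, 0, 0], "turn": 0}])

```text
t: 48.0
ee_pos: [536.0, 14.9, 105.2]
orientation: [0.009, -3.142, -0.0]
ft_force: [-0.1, 0.0, -3.0]
width: 11.9
grasp_force: 30.0
```

>>> arm_command(series=[{"linear": [0, 0, 0.001], "turn": 0}, {"linear": [0, 0, 0], "turn": 0}, {"linear": [0, 0, 0], "turn": 0}])

```text
t: 48.3
ee_pos: [536.1, 14.9, 104.3]
orientation: [-0.009, 3.141, -0.0]
ft_force: [0.2, -0.1, -0.8]
width: 12.0
grasp_force: 30.0
```

>>> arm_command(series=[{"linear": [0, 0, 0.001], "turn": 0}, {"linear": [0, 0, 0], "turn": 0}, {"linear": [0, 0, 0], "turn": 0}])

```text
t: 48.6
ee_pos: [536.2, 14.9, 104.3]
orientation: [-0.009, 3.141, -0.0]
ft_force: [-3.2, 0.1, 10.3]
width: 11.7
grasp_force: 30.0
```

>>> arm_command(series=[{"linear": [0, 0, 0], "turn": 0}, {"linear": [0, 0, 0], "turn": 0}, {"linear": [0, 0, 0], "turn": 0}, {"linear": [0, 0, -0.01], "turn": 0}, {"linear": [0, 0, -0.02], "turn": 0}, {"linear": [0, 0, -0.02], "turn": 0}, {"linear": [0, 0, -0.03], "turn": 0}, {"linear": [0, 0, 0], "turn": 0}], jaw=-0.3)

```text
t: 49.4
ee_pos: [538.4, 14.9, 187.2]
orientation: [-0.009, 3.135, 0.0]
ft_force: [-1.3, -0.2, 0.5]
width: 30.4
grasp_force: 0.0
```

>>> arm_command(series=[{"linear": [0, -0.03, 0], "turn": 0}, {"linear": [0, -0.03, 0], "turn": 0}, {"linear": [0, -0.03, 0], "turn": 0}, {"linear": [0, -0.03, 0], "turn": 0}, {"linear": [0, -0.03, 0], "turn": 0}, {"linear": [0, -0.03, 0], "turn": 0}, {"linear": [0, -0.03, 0], "turn": 0}, {"linear": [0, 0, 0], "turn": 0}, {"linear": [0, 0, 0], "turn": 0}])

```text
t: 50.3
ee_pos: [536.7, -195.2, 182.7]
orientation: [0.006, -3.141, -0.001]
ft_force: [0.3, 0.2, -0.1]
width: 30.9
grasp_force: 0.0
```

```bash
python3 - <<'E'
from h import *
s=Cam("scene"); c=Cam("top")
o=ctrl.get_obs(); print(o["ee_pos"],o["t"])
def mark(c,pts,x0,y0,w,h,k):
    im=cv2.resize(c.im,None,fx=k,fy=k,interpolation=cv2.INTER_CUBIC)
    return im[y0*k:(y0+h)*k,x0*k:(x0+w)*k]
A=mark(c,None,230,160,75,150,4); p=s.proj(np.array([466.4,77,100.]))[0].astype(int); print(p,c.proj(np.array([466.4,77,115.])))
B=mark(s,None,p[0]-40,p[1]-40,80,80,6)
v=np.zeros((600,790,3),np.uint8); v[:A.shape[0],:A.shape[1]]=A; v[:480,305:785]=B; save(v,"h.png")
np.savez("latch",c=c.im,s=s.im); hs=cv2.cvtColor(c.im,cv2.COLOR_BGR2HSV); print(hs[250:272:3,240:256:2,:].tolist() if 0 else "")
E
```

```text
[ 536.82423497 -194.1519775   182.81632797] 50.4
[280 151] [[242.18108331 268.56544754]]
```

View pics/h.png

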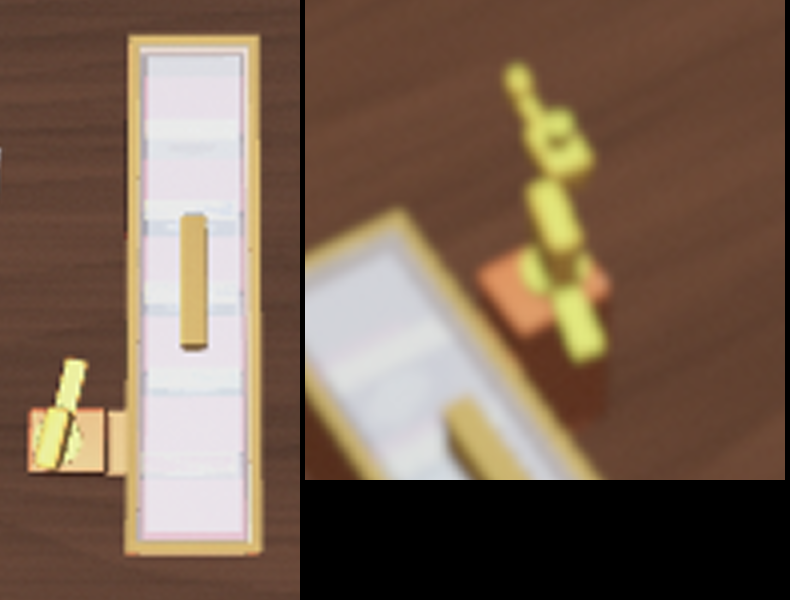

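The lid looks seated (cream frame, handle (194,280)). The latch tongue's tip is at (76,361) in the crop, and the grip's top runs from (62,408) to (48,469).

```bash
python3 - <<'E'
from m import *
c=Cam("top")
f=lambda l:[(230+u/4-.4,160+v/4-.4) for u,v in l]
print("tip",c.plane(f([(76,361),(66,359),(88,362)]),87)); g=c.plane(f([(62,408),(48,469)]),115); print("grip",g,g.mean(0),np.degrees(np.arctan2(*(g[0]-g[1])[::-1])))
ax=np.array([536.4-70-0,15.1+62-.4]); d=c.plane(f([(76,361)]),87)[0]-ax; print("axis",ax,"dir",np.degrees(np.arctan2(d[1],d[0])),np.linalg.norm(d))
# lid check
q,_=comps(c,(15,60,130),(32,200,255),(365,235,430,435),20); print("lid",rect(c,cv2.convexHull(np.vstack(q)),80))
E
python3 go.py 466.3 76.8 150 75
```

```text
tip [[501.97280505  68.35223668]
 [502.86613914  72.98419131]
 [501.54670563  62.80790227]]
grip [[478.70013297  72.07102824]
 [451.88707113  77.7291739 ]] [465.29360205  74.90010107] -11.915850041021846
axis [466.4  76.7] dir -13.206468694826201 36.53915176096678
lid [537.5  17.8 245.3  70.3   0. ]
tool d mm [ 68.9 271.2  33.1] turn 0.2683 phi 90.37 p [ 537.  -194.   182.9] F [-0.1 -0.8  0.3] w 31.0 t 50.5
```

>>> arm_command(series=[{"linear": [0, 0, 0], "turn": 0.117}, {"linear": [0, 0, 0], "turn": 0.117}, {"linear": [0.0162, 0.0309, 0], "turn": 0}, {"linear": [0.0162, 0.0309, 0], "turn": 0}, {"linear": [0.0162, 0.0309, 0], "turn": 0}, {"linear": [0.0162, 0.0309, 0], "turn": 0}, {"linear": [0.0162, 0.0309, 0], "turn": 0}, {"linear": [0.0162, 0.0309, 0], "turn": 0}, {"linear": [0.0162, 0.0309, 0], "turn": 0}, {"linear": [0.0162, 0.0309, 0], "turn": 0}])

```text
t: 51.45
ee_pos: [465.9, 77.3, 183.3]
orientation: [0.356, 3.121, 0.0]
ft_force: [0.1, 0.0, -0.0]
width: 30.8
grasp_force: 0.0
```

>>> arm_command(series=[{"linear": [0, 0, 0], "turn": 0}, {"linear": [0, 0, 0], "turn": 0}, {"linear": [0, 0, 0], "turn": 0}, {"linear": [0, 0, 0], "turn": 0}, {"linear": [0, 0, 0], "turn": 0}])

```text
t: 51.95
ee_pos: [467.1, 74.3, 183.2]
orientation: [0.36, 3.121, -0.0]
ft_force: [0.3, -0.0, 0.5]
width: 30.8
grasp_force: 0.0
```

```bash
python3 go.py 466.2 76.5 109 77
```

```text
tool d mm [ 1.4  1.9 74.2] turn -0.0028 phi 76.84 p [467.1  74.3 183.2] F [ 0.3 -0.   0.5] w 30.8 t 52.0
```

>>> arm_command(series=[{"linear": [0.001, 0.0015, 0.015], "turn": 0}, {"linear": [0, 0, 0.015], "turn": 0}, {"linear": [0, 0, 0.015], "turn": 0}, {"linear": [0, 0, 0.015], "turn": 0}, {"linear": [0, 0, 0.008], "turn": 0}, {"linear": [0, 0, 0.005], "turn": 0}, {"linear": [0, 0, 0], "turn": 0}, {"linear": [0, 0, 0], "turn": 0}, {"linear": [0, 0, 0], "turn": 0}])

```text
t: 52.85
ee_pos: [466.7, 76.8, 110.7]
orientation: [0.358, 3.12, 0.0]
ft_force: [0.8, 1.0, -0.5]
width: 30.9
grasp_force: 0.0
```

```bash
python3 go.py 466.2 76.5 109 77; python3 - <<'E'
from h import *
s=Cam("scene"); p=s.proj(np.array([466.4,76.7,100.]))[0].astype(int)
save(cv2.resize(s.im[p[1]-50:p[1]+50,p[0]-65:p[0]+65],(780,600),interpolation=cv2.INTER_CUBIC),"i.png")
E
```

```text
tool d mm [ 0.5 -0.4  1.7] turn -0.0016 phi 76.91 p [466.7  76.8 110.7] F [ 0.8  1.  -0.5] w 30.9 t 52.9
```

View pics/i.png

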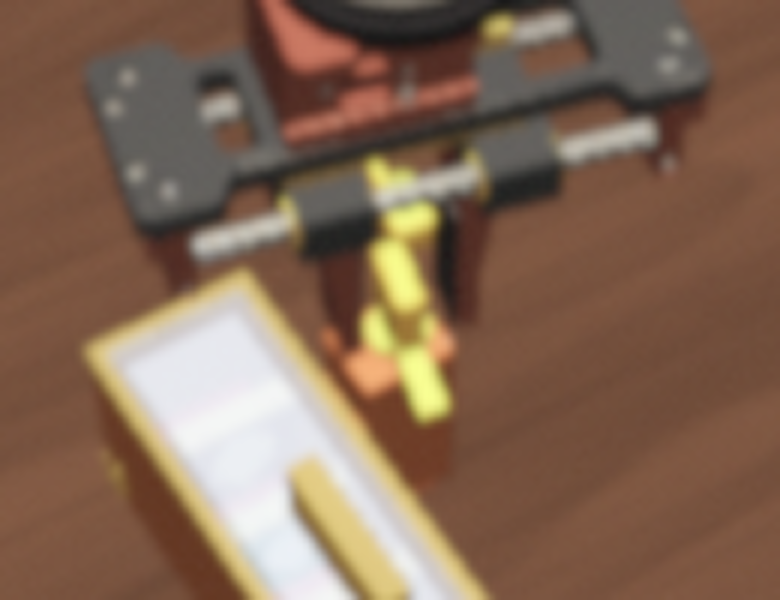

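The fingers straddle the grip at (400,280). I'll close on it.

>>> arm_command(series=[{"linear": [0, 0, 0], "turn": 0}, {"linear": [0, 0, 0], "turn": 0}, {"linear": [0, 0, 0], "turn": 0}, {"linear": [0, 0, 0], "turn": 0}, {"linear": [0, 0, 0], "turn": 0}], jaw=-1)

```text
t: 53.4
ee_pos: [466.5, 77.0, 110.4]
orientation: [0.358, 3.121, 0.001]
ft_force: [-0.5, 3.4, 2.9]
width: 11.1
grasp_force: 30.0
```

```bash
python3 go.py 466.2 76.5 109 0.3; python3 -c "
from h import *
o=ctrl.get_obs();print(o['moment'],o['qpos'])"
```

```text
tool d mm [ 0.1 -0.6  1.4] turn 1.3371 phi 76.91 p [466.5  77.  110.4] F [-0.5  3.4  2.9] w 11.1 t 53.4
[ 0.53110309 -0.04118197 -0.04868682] [ 1.38243948e-01  4.17661706e-01  2.04524177e+00  5.16227546e-04
  6.78248826e-01 -1.20446667e+00]
```

>>> arm_command(series=[{"linear": [0, 0, 0], "turn": 0.09}, {"linear": [0, 0, 0], "turn": 0.09}, {"linear": [0, 0, 0], "turn": 0.09}, {"linear": [0, 0, 0], "turn": 0.09}, {"linear": [0, 0, 0], "turn": 0.09}, {"linear": [0, 0, 0], "turn": 0}])

```text
t: 54.0
ee_pos: [466.4, 76.8, 110.3]
orientation: [1.046, 2.962, 0.0]
ft_force: [-0.5, 2.9, 4.0]
width: 10.8
grasp_force: 30.0
```

>>> arm_command(series=[{"linear": [0, 0, 0], "turn": 0.09}, {"linear": [0, 0, 0], "turn": 0.09}, {"linear": [0, 0, 0], "turn": 0.09}, {"linear": [0, 0, 0], "turn": 0.09}, {"linear": [0, 0, 0], "turn": 0.09}, {"linear": [0, 0, 0], "turn": 0.09}, {"linear": [0, 0, 0], "turn": 0.09}, {"linear": [0, 0, 0], "turn": 0.09}, {"linear": [0, 0, 0], "turn": 0.09}])

```text
t: 54.9
ee_pos: [466.1, 76.7, 110.3]
orientation: [-2.129, -2.31, 0.001]
ft_force: [-2.2, 0.6, 5.1]
width: 11.0
grasp_force: 30.0
```

>>> arm_command(series=[{"linear": [0, 0, 0], "turn": 0.077}, {"linear": [0, 0, 0], "turn": 0}, {"linear": [0, 0, 0], "turn": 0}, {"linear": [0, 0, 0], "turn": 0}, {"linear": [0, 0, 0], "turn": 0}])

```text
t: 55.4
ee_pos: [466.0, 76.7, 110.3]
orientation: [-2.212, -2.23, 0.001]
ft_force: [-2.0, 0.2, 4.7]
width: 10.9
grasp_force: 30.0
```

```bash
python3 go.py 466.2 76.5 109 0.3
```

```text
tool d mm [-0.2  0.2  1.3] turn 0.0029 phi 0.46 p [466.   76.7 110.3] F [-2.   0.2  4.7] w 10.9 t 55.4
```

>>> arm_command(series=[{"linear": [0, 0, 0], "turn": 0.003}, {"linear": [0, 0, 0], "turn": 0}, {"linear": [0, 0, 0], "turn": 0}])

```text
t: 55.7
ee_pos: [466.0, 76.7, 110.3]
orientation: [-2.215, -2.227, 0.001]
ft_force: [-1.3, 0.1, 5.7]
width: 10.8
grasp_force: 30.0
```

>>> arm_command(series=[{"linear": [0, 0, 0], "turn": 0}, {"linear": [0, 0, 0], "turn": 0}, {"linear": [0, 0, 0], "turn": 0}, {"linear": [0, 0, -0.01], "turn": 0}, {"linear": [0, 0, -0.02], "turn": 0}, {"linear": [0, 0, -0.03], "turn": 0}, {"linear": [0, 0, -0.03], "turn": 0}, {"linear": [0, 0, 0], "turn": 0}], jaw=-0.4)

```text
t: 56.5
ee_pos: [468.7, 77.1, 204.2]
orientation: [2.215, 2.221, 0.009]
ft_force: [0.1, -0.7, -0.2]
width: 26.4
grasp_force: 0.0
```

>>> arm_command(series=[{"linear": [-0.03, 0.01, 0], "turn": 0}, {"linear": [-0.03, 0.01, 0], "turn": 0}, {"linear": [-0.03, 0.01, 0], "turn": 0}, {"linear": [-0.03, 0.01, 0], "turn": 0}, {"linear": [-0.03, 0.01, 0], "turn": 0}, {"linear": [-0.03, 0.01, 0], "turn": 0}, {"linear": [-0.03, 0.01, 0], "turn": 0}, {"linear": [-0.03, 0, 0], "turn": 0}, {"linear": [-0.03, 0, 0], "turn": 0}, {"linear": [0, 0, 0], "turn": 0}])

```text
t: 57.5
ee_pos: [536.8, -195.9, 199.8]
orientation: [2.222, 2.221, -0.001]
ft_force: [-0.2, 0.8, -0.1]
width: 26.4
grasp_force: 0.0
```

>>> arm_command(series=[{"linear": [0, 0, 0], "turn": 0}, {"linear": [0, 0, 0], "turn": 0}, {"linear": [0, 0, 0], "turn": 0}])

```text
t: 57.8
ee_pos: [536.8, -192.0, 200.1]
orientation: [-2.217, -2.225, 0.0]
ft_force: [-0.2, -0.5, -0.3]
width: 26.5
grasp_force: 0.0
```

```bash
python3 - <<'E'
from h import *
s=Cam("scene"); c=Cam("top"); A=cv2.resize(c.im[165:305,225:310],None,fx=4,fy=4,interpolation=cv2.INTER_CUBIC)
B=cv2.resize(s.im[110:250,215:325],None,fx=4,fy=4,interpolation=cv2.INTER_CUBIC)
v=np.hstack([A,B]); print(v.shape); save(v,"j.png")
E
```

```text
(560, 780, 3)
```

View pics/j.png

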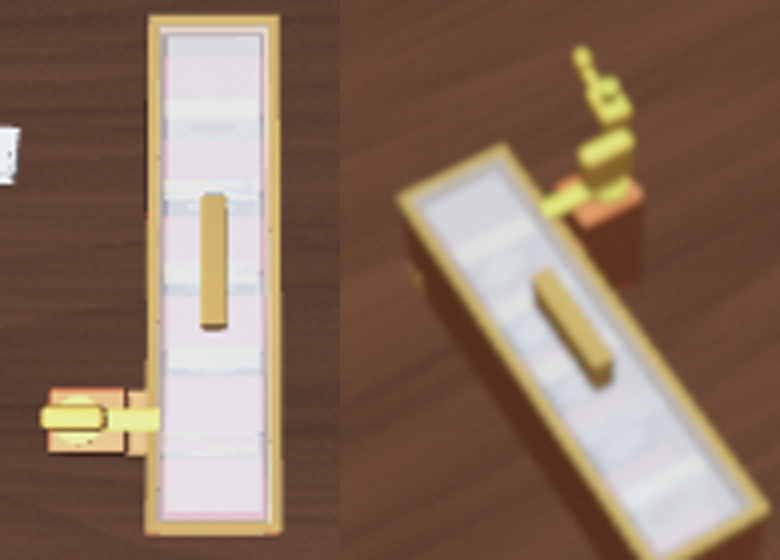

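The tongue at (135,419) lies squarely across the lid's edge, and the lid is seated and level. I'll hand the job in.

```bash
python3 -c "
from workcell import ctrl
print(ctrl.close_job())"
```

```text
the job is handed in; nothing more can be done
None
```

The job is handed in (no verdict came back): in the last pictures all five plaques stood home in the cedar box, the lid was seated and level, and the latch tongue pointed squarely across its edge.

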